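Sort the bench things into the docks that fit them

ROBOT

A 6-joint arm with a two-finger parallel gripper is mounted at the origin on a cart in front of the work surface, level with it; the furniture and walls round the work are solid. World frame = base frame: x ahead of the robot, y to its left, z up, the work surface at z = 0. Lengths are in m, angles in rad, forces in N, time in s.
With the tool pointing down it reaches from about 0.275 to 0.75 m from the base axis. Payload 10.2 kg.
Tool frame: the origin (TCP) lies between the finger pads; the fingertips stand bot.tcp_to_tips ahead of it and the grasp point (between the pads) lies 6 mm ahead of it (bot.tcp_to_tips is the distance from the TCP to the fingertips, in m); z points along the fingers, x is the direction in which the jaws open and shut, and the axes are right-handed (so a half turn about z gives the same grasp; the last joint's range is limited). The gripper opens to 88 mm and grips with 3 to 60 N. Pads are 18 mm wide; open, the fingers measure 123 mm over their backs; the gripper's body (75 mm by 187 mm) begins 45 mm behind the grasp point.
Start: joints at [0.906, 0.313, 1.498, -0, 1.331, -0.223], TCP at [0.224, 0.475, 0.264] pointing down, gripper open.
Joint ranges: [-2.94, 2.94], [-0.97, 2.17], [0.19, 2.56], [-1.23, 4.37], [0.02, 3.11], [-2.88, 2.88]. Speed limits (rad/s): [2.39, 2.39, 3.01, 3.14, 3.14, 3.14].

INTERFACE

Orientations are given as a unit quaternion [x, y, z, w].
In Python, from station import bot gives the robot as it stands. The module is installed in compiled form; this text tells all that it offers.
- The arm moves only by the shell command python3 -m creep 'ROWS' [FORCE]. ROWS is JSON, a list of rows, each a list of 5 numbers: the shift along the tool's x, y, z in m, then the turn about the tool's z in rad, then the closure, from -1 (fully open) to 1 (shut), so that 0 is half open. A call has 1 to 5 rows; each row is the pose to reach, as a shift and turn from the pose measured when the call began, along the tool's axes at that moment; what a row does not reach only later rows make up. A row lasts 1/8 s, in which the tool goes at most 62.5 mm and 10.7 degrees, less where a joint would pass 70% of its speed; a pose out of reach is approached as far as the arm can. A call with a gripper value outside its range is refused whole. The fingers move at their own pace and stop on an object; FORCE is the grip in N (left out, the last holds). Time passes only in rows, so rows that repeat a pose let the fingers close. It gives the time, the measured TCP pose, the force and the opening at its end, in the units of the state.
- bot.sense(): the state, without advancing time (a new reading comes with each control period).
- bot.read_camera(name): name is "scene" or "top" or "wrist"; returns the picture (384x512x3 uint8, red, green, blue); there is no depth.
- bot.calibration(name): a dict with "fx", "fy", "cx", "cy" (pixels), "D" ([k1, k2, p1, p2, k3] as OpenCV has them; the pictures are not rectified), "origin" and "orientation" of the camera in the world; the wrist camera has in their place "T_tool_cam" (4x4, takes a point from camera to tool coordinates, whose origin is the TCP and whose axes are the tool frame's). Camera axes: x right, y down, z forward; pixel columns grow to the right and rows downward; lengths in m; the calibration is good to about 2 mm. A picture is of the moment at which its call begins: read the wrist's pose just before it. calibration takes no time and is no camera call.
- bot.sign_off(): hands the job in, once; it reports no verdict.
The state is a dict: "time_s": time; "joint_positions": joint angles; "qd": joint speeds; "tau": joint torques, N m; "tcp_pos": TCP position; "tool_rot": TCP orientation; "ft_force": force on the tool from outside, world axes, zero at the start; "torque": the same for the moment, N m; "opening": opening from 0.0 (shut) to 1.0 (fully open).
Only numpy, scipy, OpenCV 4.12 (cv2) and the standard library are available. Lean on these libraries where they do the work, as an engineer would, in place of code of your own. Each camera call takes 0.05 s, during which the arm holds its last target.

TASK

Four dark wooden docks with cork floors stand on the bench, each made for one thing, but the eyeglass loupe has been left in the jar's dock and the small rubber block in the beech block's dock. Put all four things - loupe, rubber block, amber jar and beech block - each into the dock that matches its shape and size, standing or lying flat on the cork as they do now (right way up) and fully inside the rim. Leave the flat round tin and the tape roll where they are.

Things in the scene. Friction and masses are not known exactly. Their poses are not given: they have to be found in the camera images.
- loupe: Black watchmaker's loupe, a slightly tapered round cup standing on its wide end, 33 mm across, 31 mm high. At the start it stands in the large round dock (on its cork, up to 11 mm off centre), which is the wrong one. Loose, about 20 g. Origin at the centre of its underside, z up.
- rubber_block: Grey abrasive rubber block, 24 mm (its x) by 52 mm (its y), 13 mm high. At the start it lies in the large oblong dock (on its cork, up to 11 mm off centre and turned up to 0.25 rad from the dock), which is the wrong one. Loose, about 25 g. Grip it across its x. Origin at the centre of its underside, z up.
- amber_jar: Closed amber jar with a black screw cap (fixed on), standing upright on the bench: round body 56 mm across up to 62 mm height with a rounded shoulder, cap 45 mm across from 62 to 78 mm. Loose, about 160 g; the body can be gripped at half height. Origin at the centre of its underside, z up.
- wood_block: Plain beech block lying on the bench, 45 mm (its x) by 90 mm (its y), 40 mm high, with a dome hollow. Loose, about 90 g. Grip it across its x. Origin at the centre of its underside, z up.
- small_round_dock: Dark wooden ring with a cork floor, 65 mm across outside, round recess 47 mm across: the loupe's dock, empty at the start. Fixed to the bench. Cork floor 3 mm above the bench, rim top 10 mm above the bench. Origin on the bench at its centre, z up.
- large_round_dock: Dark wooden ring with a cork floor, 90 mm across outside, round recess 72 mm across: the copper jar's dock; the loupe is in it at the start. Fixed to the bench. Cork floor 3 mm above the bench, rim top 10 mm above the bench. Origin on the bench at its centre, z up.
- small_oblong_dock: Dark wooden oblong frame with a cork floor, 58 by 86 mm outside, recess 40 mm (its x) by 68 mm (its y): the rubber block's dock, empty at the start. Fixed to the bench. Cork floor 3 mm above the bench, rim top 9 mm above the bench; the middle 30 mm of each long side has no rim, as a finger gap. Origin on the bench at its centre, z up.
- large_oblong_dock: Dark wooden oblong frame with a cork floor, 81 by 126 mm outside, recess 61 mm (its x) by 106 mm (its y): the beech block's dock; the rubber block is in it at the start. Fixed to the bench. Cork floor 3 mm above the bench, rim top 9 mm above the bench; the middle 56 mm of each long side has no rim, as a finger gap. Origin on the bench at its centre, z up.
- flat_tin: Flat round tin with a red lid, 65 mm across, 24 mm high, on the bench in front of the brown wooden tool chest (fixed; 170 mm high, about 310 mm wide in y about y = 0, its front with knobs about 0.60 m ahead of the robot base; carry things above it or round its front). One of two bystanders: leave it where it is. Loose. Origin at the centre of its underside.
- tape_roll: Roll of masking tape lying flat at the far left, 88 mm across, 19 mm high. One of two bystanders: leave it where it is. Loose. Origin at the centre of its underside.
Things that resemble listed ones, but are neither listed nor needed, are in the scene too. What is shaped like the amber_jar but purple is not meant.

How it is judged:
By the outcome, as a careful person would: the job done as asked, in the order asked, and still so for the second after the job is handed in, with the robot touching nothing.
It also fails if it takes over 128 s, if anything falls off the work surface, if the arm or the gripper's body presses on something with over 40 N, if the wrist force passes 120 N, or if a joint passes its speed limit or range.

## Working session

There is one attempt and no reset: what is moved stays moved. The work goes in short steps, Python scripts to look and compute and a shell command to move; the robot and the scene stay as the last step left them, time stands still between calls to the robot, and variables do not carry over. Pictures are saved under pics/ and viewed, and the job is handed in when it is done.

```bash
mkdir -p pics; ls
python3 - <<'E'
from station import bot
import cv2
s=bot.sense()
for k,v in s.items(): print(k,v)
print(bot.tcp_to_tips)
for n in ["scene","top","wrist"]:
    print(n,bot.calibration(n))
    cv2.imwrite(f"pics/{n}0.png",bot.read_camera(n)[:,:,::-1])
E
```

```text
pics
time_s 0.0
joint_positions [ 9.05618459e-01  3.13419920e-01  1.49845033e+00  4.46146258e-06
  1.33103138e+00 -2.23384163e-01]
qd [0.00119852 0.00021698 0.00010283 0.00133938 0.00069493 0.00040571]
tau [ 1.00867910e-03 -4.02204430e+01 -2.52276707e+01  6.96311239e-02
  3.51493817e-02 -5.22959851e-05]
tcp_pos [0.22432747 0.47440671 0.26317147]
tool_rot [ 8.44855605e-01  5.34993999e-01 -6.17502219e-04  2.16910737e-04]
ft_force [-0.93299826  0.81790363 -0.36023421]
torque [-0.02280423  0.02966549 -0.01285299]
opening 0.9965642620059483
0.025
scene {'fx': 388.2261307694449, 'fy': 388.2261307694449, 'cx': 257.24953464303223, 'cy': 195.88288529678195, 'D': array([-0.09889912,  0.        ,  0.        ,  0.        ,  0.        ]), 'origin': array([ 0.08296469, -0.52865385,  0.78418117]), 'orientation': array([ 0.85667856, -0.36040553,  0.13685394, -0.34275458])}
top {'fx': 364.20517095745936, 'fy': 364.20517095745936, 'cx': 253.70789768808214, 'cy': 196.12504029932143, 'D': array([-0.08414839,  0.        ,  0.        ,  0.        ,  0.        ]), 'origin': array([ 0.46053349, -0.0127356 ,  1.24334597]), 'orientation': array([ 0.71487061, -0.6978706 ,  0.0314386 , -0.03079369])}
wrist {'fx': 294.7971017505761, 'fy': 294.7971017505761, 'cx': 257.29514956758624, 'cy': 190.6445392790049, 'D': array([-0.03455126,  0.        ,  0.        ,  0.        ,  0.        ]), 'T_tool_cam': array([[ 9.99999970e-01, -2.18312857e-04, -1.06519859e-04,
        -9.71834278e-05],
       [ 2.38247171e-04,  9.67000539e-01,  2.54774214e-01,
        -6.46747831e-02],
       [ 4.73842749e-05, -2.54774232e-01,  9.67000563e-01,
        -1.21124268e-01],
       [ 0.00000000e+00,  0.00000000e+00,  0.00000000e+00,
         1.00000000e+00]])}
```

View pics/scene0.png

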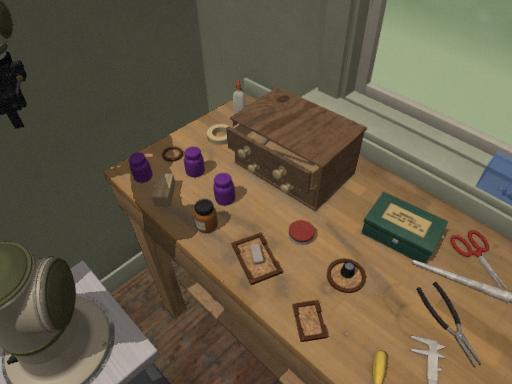

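View pics/top0.png

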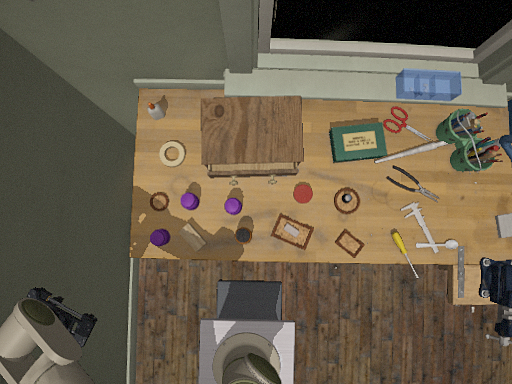

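View pics/wrist0.png

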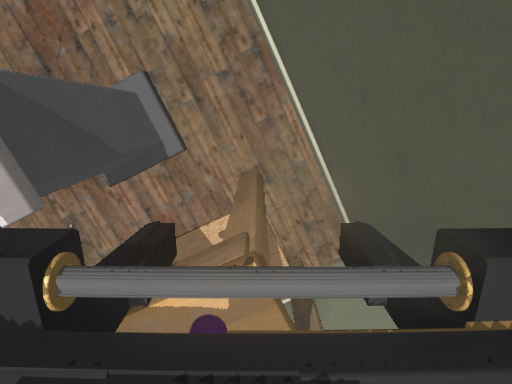

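```bash
cat > h.py <<'E'
import numpy as np, cv2
from station import bot
from scipy.spatial.transform import Rotation as R
def cam(n,s=None):
    c=bot.calibration(n)
    K=np.array([[c['fx'],0,c['cx']],[0,c['fy'],c['cy']],[0,0,1]])
    if n=='wrist':
        s=s or bot.sense()
        T=np.eye(4);T[:3,:3]=R.from_quat(s['tool_rot']).as_matrix();T[:3,3]=s['tcp_pos']
        T=T@c['T_tool_cam'];o=T[:3,3];M=T[:3,:3]
    else:
        o=np.array(c['origin']);M=R.from_quat(c['orientation']).as_matrix()
    return K,np.array(c['D']),o,M
def px2w(n,uv,z,s=None):
    K,D,o,M=cam(n,s)
    p=cv2.undistortPoints(np.array(uv,float).reshape(-1,1,2),K,D)[:,0]
    d=np.c_[p,np.ones(len(p))]@M.T
    return o+d*((z-o[2])/d[:,2])[:,None]
def w2px(n,P,s=None):
    K,D,o,M=cam(n,s)
    return cv2.projectPoints(((np.array(P,float).reshape(-1,3)-o)@M),np.zeros(3),np.zeros(3),K,D)[0][:,0]
def crop(src,dst,x0,y0,x1,y1,f):
    im=cv2.imread(src)[y0:y1,x0:x1]
    im=cv2.resize(im,None,fx=f,fy=f,interpolation=cv2.INTER_CUBIC)
    for x in range((x0+9)//10*10,x1,10):
        cv2.line(im,((x-x0)*f,0),((x-x0)*f,6 if x%50 else 14),(255,255,255),1)
        if x%50==0: cv2.putText(im,str(x),((x-x0)*f,25),0,.4,(0,255,255),1)
    for y in range((y0+9)//10*10,y1,10):
        cv2.line(im,(0,(y-y0)*f),(6 if y%50 else 14,(y-y0)*f),(255,255,255),1)
        if y%50==0: cv2.putText(im,str(y),(16,(y-y0)*f+4),0,.4,(0,255,255),1)
    cv2.imwrite(dst,im)
E
python3 - <<'E'
from h import *
crop('pics/top0.png','pics/top0c.png',130,180,265,265,6-1)
crop('pics/top0.png','pics/top0d.png',240,170,380,270,5)
crop('pics/scene0.png','pics/sc0c.png',120,130,250,250,5)
crop('pics/scene0.png','pics/sc0d.png',225,210,375,345,5-1)
E
```

```text
(no output)
```

View pics/top0c.png

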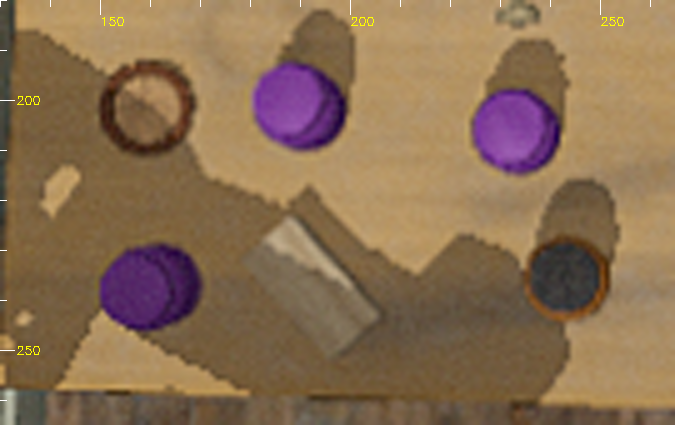

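View pics/top0d.png

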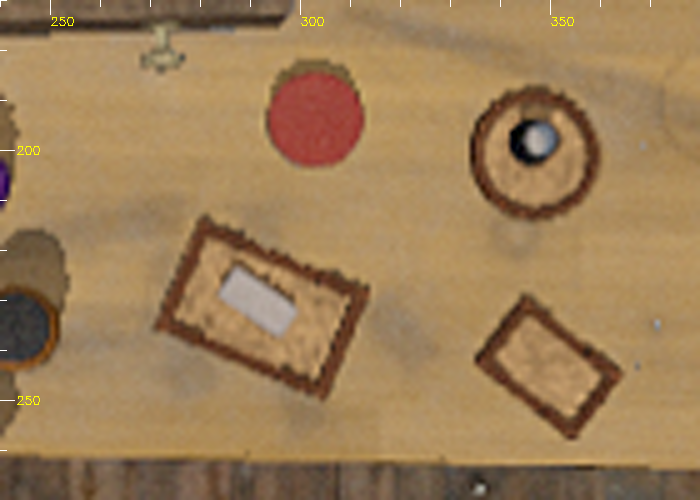

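View pics/sc0c.png

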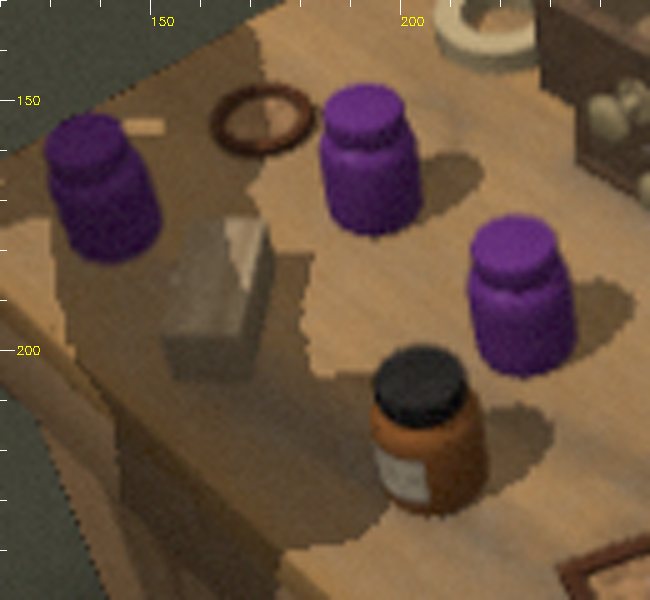

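View pics/sc0d.png

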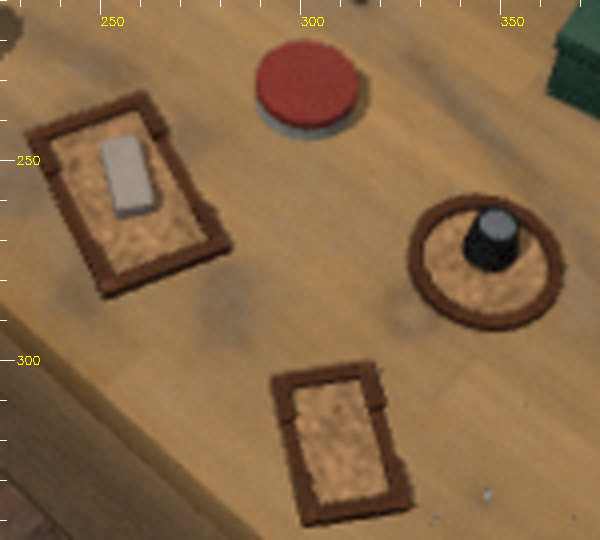

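```bash
cat > m0.py <<'E'
from h import *
c=lambda l,o,f=5:[(x/f+o[0],y/f+o[1]) for x,y in l]
A=(130,180);B=(240,170);S=(120,130);Q=(225,210)
def show(name,n,pts,z):
    w=px2w(n,pts,z)[:,:2]
    o=w.mean(0); print(name,n,np.round(o,4), 'r %.3f'%np.hypot(*o), end=' ')
    if len(w)==4:
        e=[w[1]-w[0],w[2]-w[1],w[3]-w[2],w[0]-w[3]]
        print('sides',np.round([np.hypot(*i) for i in e],3),'dirs',np.round([np.degrees(np.arctan2(i[1],i[0]))%180 for i in e],1),end='')
    print()
show('srd','top',c([(147,61),(147,155),(100,108),(195,108)],A),.01)
show('lrd','top',c([(535,84),(535,221),(469,152),(601,152)],B),.01)
show('loupe','top',c([(541,140)],B),.031)
show('lod','top',c([(205,215),(370,290),(322,397),(155,325)],B),.009)
show('sod','top',c([(527,293),(623,375),(572,438),(476,358)],B),.009)
show('rub','top',c([(236,265),(299,308),(283,335),(219,293)],B),.016)
show('wood','top',c([(293,215),(382,317),(335,357),(246,257)],A),.04)
show('jar','top',c([(567,277)],A),.078)
show('tin','top',c([(315,118)],B),.024)
for n,p in (('pur1',(145,286)),('pur2',(288,105)),('pur3',(513,128))): show(n,'top',c([p],A),.078)
show('srd','scene',c([(263,121)],S),.01)
show('wood','scene',c([(218,217),(268,220),(243,338),(166,335)],S),.04)
show('jar','scene',c([(422,379)],S),.078)
show('lrd','scene',c([(486,262)],Q,4),.01)
show('loupe','scene',c([(499,223)],Q,4),.031)
show('lod','scene',c([(27,132),(140,93),(231,245),(107,297)],Q,4),.009)
show('sod','scene',c([(272,378),(372,362),(412,505),(305,525)],Q,4),.009)
show('rub','scene',c([(99,140),(140,133),(156,207),(117,216)],Q,4),.016)
E
python3 m0.py
```

```text
srd top [0.5429 0.3086] r 0.625 sides [0.064 0.046 0.066 0.047] dirs [ 2.6 47.4 91.4 47.8]
lrd top [ 0.5623 -0.3317] r 0.653 sides [0.094 0.065 0.091 0.065] dirs [ 0.1 44.7 91.4 45.1]
loupe top [ 0.5689 -0.3302] r 0.658 
lod top [ 0.4532 -0.1469] r 0.476 sides [0.123 0.079 0.123 0.082] dirs [ 66.9 156.5  68.  156.6]
sod top [ 0.4172 -0.3425] r 0.540 sides [0.086 0.055 0.085 0.056] dirs [ 50.7 141.   51.5 142.2]
rub top [ 0.4575 -0.1435] r 0.479 sides [0.051 0.021 0.051 0.022] dirs [ 57.  150.2  58.  149.7]
wood top [0.4258 0.1849] r 0.464 sides [0.09  0.04  0.089 0.041] dirs [ 43.1 131.9  43.8 133.4]
jar top [0.4371 0.0172] r 0.437 
tin top [ 0.5807 -0.1784] r 0.607 
pur1 top [0.4241 0.2873] r 0.512 
pur2 top [0.5425 0.1996] r 0.578 
pur3 top [0.5313 0.0543] r 0.534 
srd scene [0.5398 0.3032] r 0.619 
wood scene [0.4288 0.1812] r 0.466 sides [0.029 0.091 0.042 0.092] dirs [128.8  44.8 131.   36.6]
jar scene [0.4366 0.0154] r 0.437 
lrd scene [ 0.5588 -0.3344] r 0.651 
loupe scene [ 0.5721 -0.3297] r 0.660 
lod scene [ 0.4511 -0.148 ] r 0.475 sides [0.076 0.124 0.079 0.127] dirs [157.7  69.7 159.9  68.1]
sod scene [ 0.4158 -0.3436] r 0.539 sides [0.056 0.084 0.057 0.084] dirs [143.8  53.3 144.6  52.9]
rub scene [ 0.4566 -0.145 ] r 0.479 sides [0.025 0.055 0.024 0.056] dirs [146.1  54.3 149.5  56.2]
```

Candidates for the amber jar in the top view are the purple jars at (158,237), (188,201) and (232,206), which don't match, and the amber body with black cap at (244,235), which I choose. There is only one beech block (193,234). The loupe is at (348,198) and the rubber block at (292,230). The small round dock is at (159,202), and the tape roll (172,153) is not it. The two cameras agree to about 5 mm, and the measured sizes match those given.

The loupe goes first: I'll move above it for a close look.

```bash
cat >> h.py <<'E'
def go(x,y,z,yaw):
    "grasp-free: shift (tool axes) from the current pose to TCP x,y,z and jaw axis yaw deg"
    s=bot.sense();M=R.from_quat(s['tool_rot']).as_matrix();p=np.array(s['tcp_pos'])
    yw=np.degrees(np.arctan2(M[1,0],M[0,0]))
    d=M.T@(np.array([x,y,z])-p); t=-((yaw-yw+180)%360-180)
    print('t %.2f at'%s['time_s'],np.round(p,4),'yaw %.1f'%yw,'tilt',np.round(np.degrees(M[:2,2]),2),'j6 %.2f'%s['joint_positions'][5],'open %.3f'%s['opening'],'f',np.round(s['ft_force'],1))
    print('  shift',np.round(d,4),'turn rad',np.round(np.radians(t),3))
E
python3 -c "
from h import *
go(.53,-.33,.24,90)"
```

```text
t 0.15 at [0.2244 0.4745 0.2633] yaw 64.7 tilt [-0.03 -0.04] j6 -0.22 open 1.003 f [-0.2  0.3 -0.7]
  shift [-0.5965  0.6202  0.0237] turn rad -0.442
```

```bash
python3 -m creep '[[-0.04,0.045,0,-0.18,-1],[-0.08,0.085,0,-0.36,-1],[-0.13,0.13,0,-0.44,-1],[-0.17,0.17,0,-0.44,-1],[-0.22,0.22,0,-0.44,-1]]'; python3 -c "
from h import *
go(.55,-.33,.24,90)"
```

```text
time_s: 0.78
tcp_pos: [0.3249, 0.1922, 0.2635]
tool_rot: [0.708, 0.707, -0.0, 0.0]
ft_force: [0.2, 0.0, -0.2]
opening: 0.999
t 0.78 at [0.3249 0.1922 0.2635] yaw 89.9 tilt [-0.01 -0.04] j6 -1.35 open 0.999 f [ 0.2  0.  -0.2]
  shift [-0.5219  0.2258  0.0238] turn rad -0.001
```

```bash
python3 -m creep '[[-0.055,0.024,0,0,-1],[-0.11,0.048,0,0,-1],[-0.165,0.072,0,0,-1],[-0.22,0.096,0,0,-1],[-0.275,0.12,0,0,-1]]'; python3 -m creep '[[-0.055,0.024,0,0,-1],[-0.11,0.048,0,0,-1],[-0.165,0.072,0.01,0,-1],[-0.22,0.096,0.02,0,-0.3],[-0.25,0.11,0.024,0,-0.3]]'; python3 -c "
from h import *
go(.55,-.33,.24,90)
s=bot.sense()
cv2.imwrite('pics/w1.png',bot.read_camera('wrist')[:,:,::-1])
crop('pics/w1.png','pics/w1c.png',130,60,380,260,3)
import json;json.dump({k:np.array(v).tolist() for k,v in s.items()},open('w1.json','w'))
print(w2px('wrist',[[.5605,-.333,.01],[.5705,-.330,.034]],s))
"
```

```text
time_s: 1.4
tcp_pos: [0.4449, -0.085, 0.2637]
tool_rot: [0.708, 0.706, -0.0, 0.0]
ft_force: [1.1, 0.4, 0.6]
opening: 1.0
time_s: 2.02
tcp_pos: [0.5545, -0.3376, 0.2381]
tool_rot: [0.708, 0.706, -0.0, -0.001]
ft_force: [0.5, -0.2, 0.7]
opening: 0.8
t 2.02 at [ 0.5545 -0.3376  0.2381] yaw 89.8 tilt [-0.09  0.04] j6 -2.29 open 0.800 f [ 0.5 -0.2  0.7]
  shift [ 0.0075 -0.0046 -0.0019] turn rad -0.003
[[261.22971398 173.85545928]
 [264.15900781 186.66756139]]
```

View pics/w1c.png

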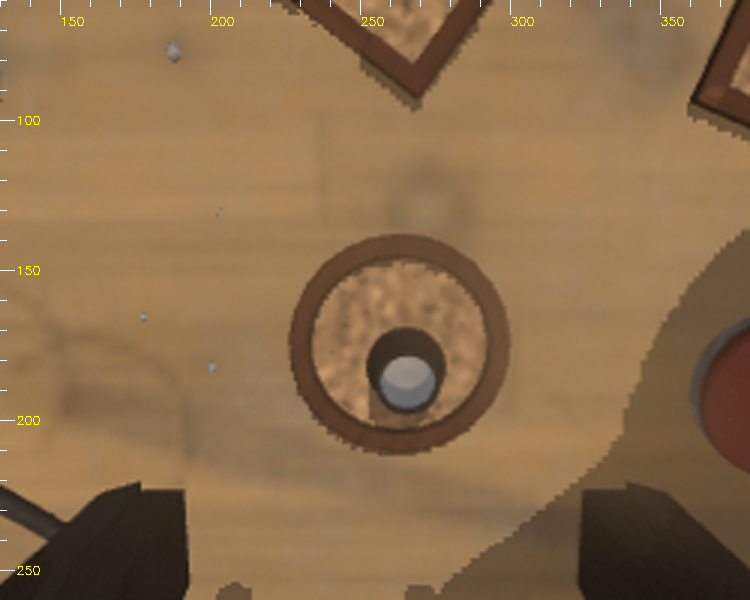

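```bash
python3 -c "
from h import *
import json
s=json.load(open('w1.json'))
print(px2w('wrist',[[263.3,175]],.01,s),px2w('wrist',[[266,187.3]],.034,s),px2w('wrist',[[265.6,182.2]],.003,s))
print(w2px('wrist',[[.5705,-.331,.003],[.5705,-.331,.034],[.5705,-.331+.0165,.003]],s))
p=px2w('wrist',[[130+415/3,60+95/3]],.009,s);print('sod corner',p)
go(.571,-.331,.10,90)
"
```

```text
[[ 0.56191793 -0.33049914  0.01      ]] [[ 0.57124882 -0.32790442  0.034     ]] [[ 0.57247555 -0.32748799  0.003     ]]
[[262.76978757 180.65566142]
 [263.27926648 186.6707775 ]
 [276.09086155 180.60791679]]
sod corner [[ 0.46579567 -0.32489768  0.009     ]]
t 2.08 at [ 0.5549 -0.3399  0.2372] yaw 89.7 tilt [-0.09  0.  ] j6 -2.29 open 0.753 f [ 1.1 -3.1 -0.3]
  shift [0.0089 0.0163 0.1372] turn rad -0.005
```

```bash
python3 -m creep '[[0.011,0.016,0.03,0,-0.3],[0.011,0.016,0.08,0,-0.3],[0.011,0.016,0.13,0,-0.3],[0.011,0.016,0.14,0,-0.3]]'; python3 -c "
from h import *
go(.571,-.329,.039,90)
s=bot.sense()
cv2.imwrite('pics/w2.png',bot.read_camera('wrist')[:,:,::-1])
crop('pics/w2.png','pics/w2c.png',130,100,380,300,3)
print(w2px('wrist',[[.571,-.329,.034],[.571,-.329,.003]],s))
"
```

```text
time_s: 2.58
tcp_pos: [0.5696, -0.3278, 0.094]
tool_rot: [0.709, 0.705, -0.001, -0.004]
ft_force: [-0.3, 0.4, 0.3]
opening: 0.648
t 2.58 at [ 0.5696 -0.3278  0.094 ] yaw 89.7 tilt [-0.36  0.23] j6 -2.27 open 0.648 f [-0.3  0.4  0.3]
  shift [-0.0015  0.0018  0.055 ] turn rad -0.005
[[255.51510874 218.61731435]
 [255.58525107 204.612196  ]]
```

View pics/w2c.png

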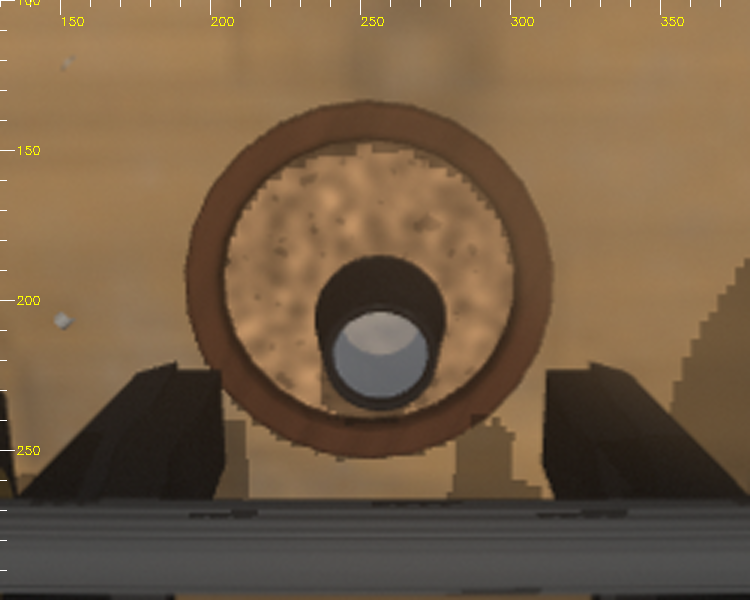

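The crop shows the loupe top at (257,219), within 1 mm of the prediction, centred between the fingers. I'll descend and grip.

```bash
python3 -m creep '[[-0.0015,0.002,0.03,0,-0.3],[-0.0015,0.002,0.055,0,-0.3],[-0.0015,0.002,0.055,0,-0.3],[-0.0015,0.002,0.055,0,0.6],[-0.0015,0.002,0.055,0,0.6]]' 12;  python3 -m creep '[[0,0,0,0,0.7],[0,0,0,0,0.7],[0,0,-0.03,0,0.7],[0,0,-0.09,0,0.7],[0,0,-0.15,0,0.7]]'; python3 -c "
from h import *
go(.52,.29,.22,135)
s=bot.sense()
cv2.imwrite('pics/w3.png',bot.read_camera('wrist')[:,:,::-1])
"
```

```text
time_s: 3.25
tcp_pos: [0.5725, -0.3302, 0.0421]
tool_rot: [0.709, 0.705, -0.001, -0.001]
ft_force: [-0.2, 0.8, 0.3]
opening: 0.447
time_s: 3.88
tcp_pos: [0.5726, -0.3301, 0.1938]
tool_rot: [0.709, 0.705, -0.001, -0.001]
ft_force: [0.9, -0.9, -0.5]
opening: 0.313
t 3.88 at [ 0.5726 -0.3301  0.1938] yaw 89.7 tilt [-0.16  0.06] j6 -2.27 open 0.313 f [ 0.9 -0.9 -0.5]
  shift [ 0.6199 -0.0556 -0.0254] turn rad -0.79
```

View pics/w3.png

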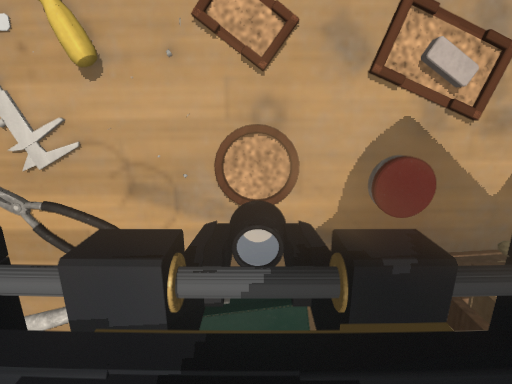

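The loupe is held. Next I carry it round the chest's front, raised, to the small round dock.

```bash
python3 -m creep '[[0.02,-0.03,-0.03,0,0.7],[0.06,-0.06,-0.05,0,0.7],[0.11,-0.08,-0.05,0,0.7],[0.165,-0.09,-0.05,0,0.7],[0.225,-0.09,-0.05,0,0.7]]'; python3 -m creep '[[0.055,0,0,0,0.7],[0.115,0,0,0,0.7],[0.175,0,0,0,0.7],[0.235,0,0,0,0.7],[0.295,0,0,0,0.7]]';  python3 -c "
from h import *
go(.535,.30,.22,135)
"
```

```text
time_s: 4.55
tcp_pos: [0.4844, -0.1044, 0.2509]
tool_rot: [0.709, 0.705, 0.0, 0.006]
ft_force: [1.7, 0.2, 0.5]
opening: 0.314
time_s: 5.18
tcp_pos: [0.4858, 0.1926, 0.2487]
tool_rot: [0.709, 0.705, 0.0, 0.006]
ft_force: [1.1, -0.2, 0.1]
opening: 0.316
t 5.17 at [0.4858 0.1926 0.2487] yaw 89.7 tilt [ 0.51 -0.46] j6 -1.41 open 0.316 f [ 1.1 -0.2  0.1]
  shift [0.1079 0.0483 0.0283] turn rad -0.791
```

```bash
python3 -m creep '[[0.05,0.02,0.01,-0.18,0.7],[0.1,0.045,0.02,-0.36,0.7],[0.1,0.045,0.02,-0.54,0.7],[0.1,0.045,0.02,-0.72,0.7],[0.1,0.045,0.02,-0.79,0.7]]';  python3 -m creep '[[0,0,0,0,0.7],[0,0,0,0,0.7]]';python3 -c "
from h import *
go(.5413,.306,.22,135)
s=bot.sense()
cv2.imwrite('pics/w4.png',bot.read_camera('wrist')[:,:,::-1])
crop('pics/w4.png','pics/w4c.png',130,60,380,260,3)
print(w2px('wrist',[[.5413,.306,.01]],s))
import json;json.dump({k:np.array(v).tolist() for k,v in s.items()},open('w4.json','w'))
"
```

```text
time_s: 5.8
tcp_pos: [0.5315, 0.2923, 0.2281]
tool_rot: [0.381, 0.924, -0.002, 0.006]
ft_force: [0.2, -0.5, 0.1]
opening: 0.315
time_s: 6.05
tcp_pos: [0.5315, 0.2923, 0.228]
tool_rot: [0.382, 0.924, -0.002, 0.005]
ft_force: [-0.8, 0.8, -0.5]
opening: 0.313
t 6.05 at [0.5315 0.2923 0.228 ] yaw 135.1 tilt [ 0.49 -0.47] j6 -2.04 open 0.313 f [-0.8  0.8 -0.5]
  shift [0.0028 0.0167 0.0079] turn rad 0.001
[[262.17839635 184.38864387]]
```

View pics/w4c.png

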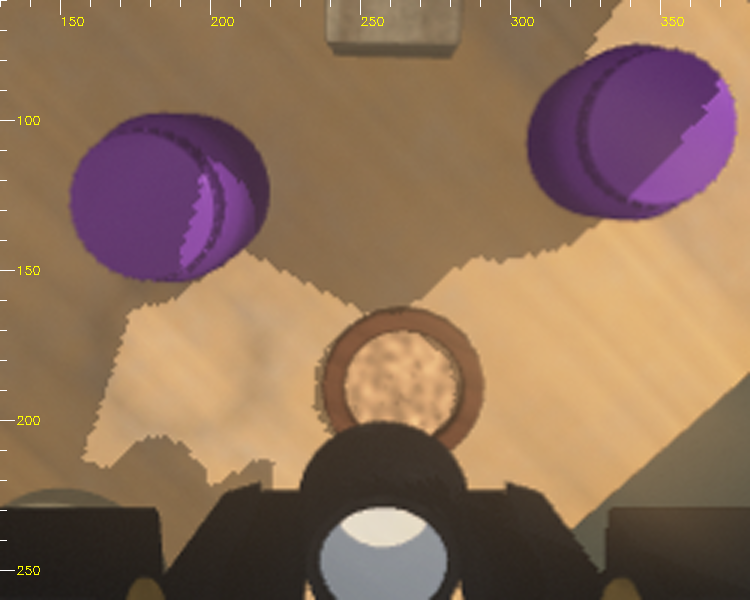

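```bash
python3 -c "
from h import *
import json
s=json.load(open('w4.json'))
print(px2w('wrist',[[264.3,189.3]],.01,s))
# loupe centre relative to tool: glass top
print(px2w('wrist',[[130+384/3,60+555/3]],s['tcp_pos'][2]-.042+.034,s)-np.array(s['tcp_pos']))
go(.543,.309,.09,135)
"
```

```text
[[0.5437319  0.31204027 0.01      ]]
[[-0.00282457 -0.00325225 -0.008     ]]
t 6.10 at [0.5315 0.2923 0.228 ] yaw 135.1 tilt [ 0.49 -0.46] j6 -2.04 open 0.316 f [0.3 0.6 0.1]
  shift [0.0053 0.0199 0.138 ] turn rad 0.001
```

```bash
python3 -m creep '[[0.005,0.012,0.02,0,0.7],[0.004,0.024,0.05,0,0.7],[0.004,0.024,0.1,0,0.7],[0.004,0.024,0.13,0,0.7],[0.004,0.024,0.13,0,0.7]]';  python3 -c "
from h import *
go(.545,.3125,.042,135)
s=bot.sense()
cv2.imwrite('pics/w5.png',bot.read_camera('wrist')[:,:,::-1])
crop('pics/w5.png','pics/w5c.png',130,120,380,320,3)
import json;json.dump({k:np.array(v).tolist() for k,v in s.items()},open('w5.json','w'))
"
```

```text
time_s: 6.72
tcp_pos: [0.5458, 0.3107, 0.0961]
tool_rot: [0.382, 0.924, -0.004, 0.004]
ft_force: [-0.1, 1.0, 0.4]
opening: 0.318
t 6.72 at [0.5458 0.3107 0.0961] yaw 135.0 tilt [ 0.26 -0.55] j6 -2.02 open 0.318 f [-0.1  1.   0.4]
  shift [0.0024 0.0009 0.0541] turn rad 0.001
```

View pics/w5c.png

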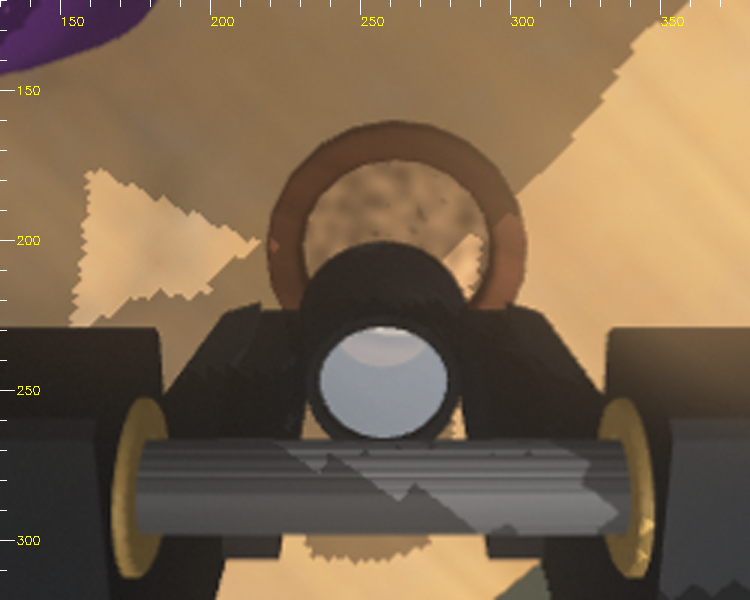

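```bash
python3 -c "
from h import *
import json
s=json.load(open('w5.json'))
a=px2w('wrist',[[262.3,203.7]],.01,s);b=px2w('wrist',[[258,247.3]],.088,s)
print(a,b); d=a-b;M=R.from_quat(s['tool_rot']).as_matrix();print((M.T@d[0]),M.T@(b[0]-s['tcp_pos']))
"
```

```text
[[0.54354606 0.31165619 0.01      ]] [[0.54382763 0.30827153 0.088     ]]
[0.0033656  0.00247073 0.07796219] [-0.00020178 -0.00305625  0.0080962 ]
```

```bash
python3 -m creep '[[0.003,0.002,0.02,0,0.7],[0.003,0.002,0.045,0,0.7],[0.003,0.002,0.053,0,0.7],[0.003,0.002,0.053,0,0.7]]'; python3 -m creep '[[0,0,0,0,0.7],[0,0,0.0,0,-0.1],[0,0,0.0,0,-0.1],[0,0,0,0,-0.1]]'; python3 -m creep '[[0,0,-0.03,0,-0.1],[0,0,-0.07,0,-0.1],[0,0,-0.12,0,-0.3],[0,0,-0.16,0,-0.3]]';python3 -c "
from h import *
go(.43,0.05,.24,90)
cv2.imwrite('pics/w6.png',bot.read_camera('wrist')[:,:,::-1])
crop('pics/w6.png','pics/w6c.png',130,60,380,260,3)
"
```

```text
time_s: 7.28
tcp_pos: [0.5466, 0.3142, 0.0452]
tool_rot: [0.382, 0.924, -0.002, 0.005]
ft_force: [0.1, -0.4, 0.9]
opening: 0.314
time_s: 7.78
tcp_pos: [0.5466, 0.3142, 0.0454]
tool_rot: [0.382, 0.924, -0.002, 0.005]
ft_force: [0.1, -0.5, -0.4]
opening: 0.551
time_s: 8.28
tcp_pos: [0.5453, 0.3156, 0.2076]
tool_rot: [0.382, 0.924, -0.002, 0.006]
ft_force: [-0.2, 0.3, 0.0]
opening: 0.648
t 8.28 at [0.5453 0.3156 0.2076] yaw 135.0 tilt [ 0.56 -0.44] j6 -2.01 open 0.648 f [-0.2  0.3  0. ]
  shift [-0.1064 -0.2694 -0.0315] turn rad 0.786
```

View pics/w6c.png

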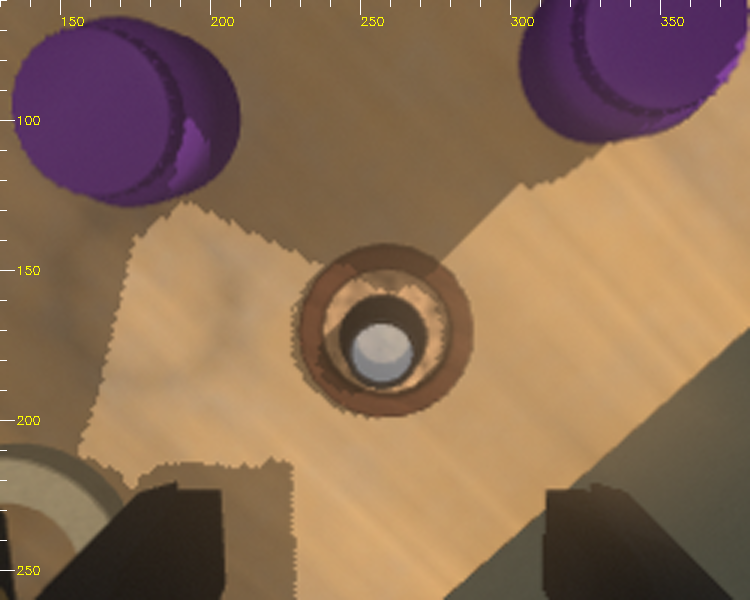

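The loupe stands inside the small round dock (258,175), clear of the rim all round. Next is the rubber block.

```bash
python3 -m creep '[[0,-0.05,-0.03,0,-0.3],[-0.0,-0.11,-0.03,0.18,-0.3],[-0.02,-0.16,-0.03,0.36,-0.3],[-0.04,-0.21,-0.03,0.54,-0.3],[-0.06,-0.26,-0.03,0.72,-0.3]]'; python3 -c "
from h import *
go(.455,-0.145,.22,-33)"
```

```text
time_s: 8.95
tcp_pos: [0.404, 0.0887, 0.2418]
tool_rot: [0.685, 0.728, 0.004, 0.008]
ft_force: [1.0, -0.5, -0.1]
opening: 0.652
t 8.95 at [0.404  0.0887 0.2418] yaw 93.5 tilt [ 1.03 -0.3 ] j6 -1.70 open 0.652 f [ 1.  -0.5 -0.1]
  shift [-0.2362  0.0362  0.0239] turn rad 2.208
```

```bash
python3 -m creep '[[-0.05,0.01,0,0.18,-0.3],[-0.11,0.015,0,0.36,-0.3],[-0.16,0.02,0,0.54,-0.3],[-0.21,0.03,0,0.72,-0.3],[-0.21,0.03,0,0.72,-0.3]]'; python3 -m creep '[[0,0,0,0.18,-0.3],[0,0,0,0.36,-0.3],[0,0,0,0.54,-0.3],[0,0,0,0.72,-0.3],[0,0,0,0.8,-0.3]]'; python3 -c "
from h import *
go(.455,-0.145,.22,-33)"
```

```text
time_s: 9.57
tcp_pos: [0.447, -0.1216, 0.2434]
tool_rot: [0.899, 0.438, 0.007, 0.006]
ft_force: [0.1, -0.3, 1.3]
opening: 0.653
time_s: 10.2
tcp_pos: [0.4468, -0.1206, 0.2434]
tool_rot: [0.999, 0.053, 0.009, 0.003]
ft_force: [-0.4, 0.4, 0.5]
opening: 0.652
t 10.20 at [ 0.4468 -0.1206  0.2434] yaw 6.0 tilt [ 1.03 -0.3 ] j6 -0.63 open 0.652 f [-0.4  0.4  0.5]
  shift [0.0052 0.025  0.0236] turn rad 0.681
```

```bash
python3 -m creep '[[0.005,0.025,0.02,0.18,-0.3],[0.005,0.025,0.024,0.36,-0.3],[0.005,0.025,0.024,0.54,-0.3],[0.005,0.025,0.024,0.68,-0.3],[0.005,0.025,0.024,0.68,-0.3]]'; python3 -c "
from h import *
go(.457,-0.1445,.22,-33)
s=bot.sense()
cv2.imwrite('pics/w7.png',bot.read_camera('wrist')[:,:,::-1])
crop('pics/w7.png','pics/w7c.png',130,60,380,260,3)
import json;json.dump({k:np.array(v).tolist() for k,v in s.items()},open('w7.json','w'))
"
```

```text
time_s: 10.82
tcp_pos: [0.4547, -0.1442, 0.2196]
tool_rot: [0.959, -0.282, 0.009, -0.0]
ft_force: [-1.2, 0.5, -0.3]
opening: 0.651
t 10.82 at [ 0.4547 -0.1442  0.2196] yaw -32.8 tilt [ 1.02 -0.29] j6 0.01 open 0.651 f [-1.2  0.5 -0.3]
  shift [ 0.0021 -0.001  -0.0003] turn rad 0.004
```

View pics/w7c.png

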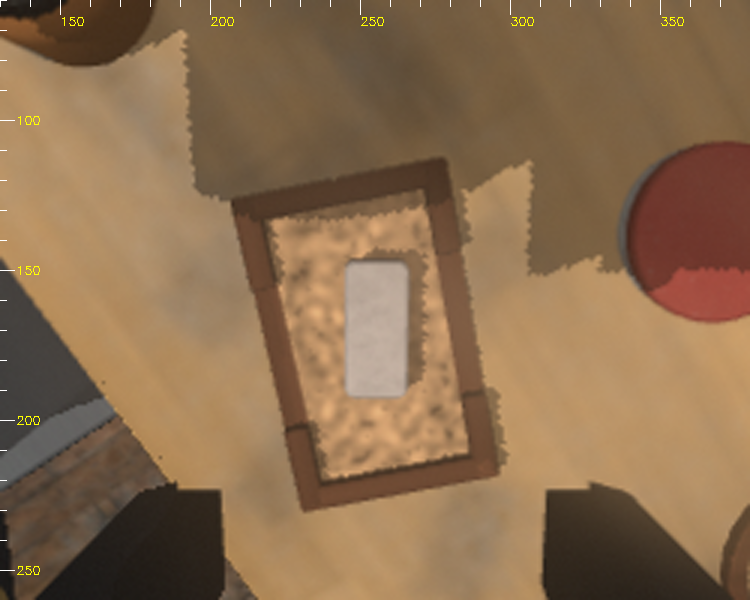

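```bash
python3 -c "
from h import *
import json
s=json.load(open('w7.json'))
f=lambda l:[(130+x/3,60+y/3) for x,y in l]
b=px2w('wrist',f([(376,329)]),.016,s);print(b)
w=px2w('wrist',f([(232,200),(446,158),(498,473),(304,510)]),.009,s)[:,:2]
print('lod',w.mean(0)); e=np.roll(w,-1,0)-w;print(np.hypot(*e.T),np.degrees(np.arctan2(e[:,1],e[:,0]))%180)
go(b[0,0],b[0,1],.09,-32.8)
"
```

```text
[[ 0.45889125 -0.14108814  0.016     ]]
lod [ 0.45387043 -0.14547754]
[0.07980557 0.1236513  0.07903461 0.12412186] [158.00313465  67.91660631 158.34336341  68.27346316]
t 10.88 at [ 0.4547 -0.1443  0.2196] yaw -32.7 tilt [ 1.02 -0.29] j6 0.01 open 0.653 f [ 0.3 -1.4 -0.3]
  shift [-0.0005 -0.0043  0.1297] turn rad 0.002
```

```bash
python3 -m creep '[[0,-0.004,0.03,0,-0.3],[0,-0.004,0.08,0,-0.3],[0,-0.004,0.13,0,-0.3],[0,-0.004,0.13,0,-0.3]]'; python3 -c "
from h import *
go(.4585,-.142,.031,-32.8)
s=bot.sense()
cv2.imwrite('pics/w8.png',bot.read_camera('wrist')[:,:,::-1])
crop('pics/w8.png','pics/w8c.png',130,100,380,300,3)
print(w2px('wrist',[[.4589,-.1411,.016],[.4585,-.142,.016]],s))
import json;json.dump({k:np.array(v).tolist() for k,v in s.items()},open('w8.json','w'))
"
```

```text
time_s: 11.38
tcp_pos: [0.4578, -0.1405, 0.0876]
tool_rot: [0.96, -0.28, 0.006, -0.001]
ft_force: [-0.1, 0.1, 1.2]
opening: 0.649
t 11.38 at [ 0.4578 -0.1405  0.0876] yaw -32.5 tilt [ 0.71 -0.1 ] j6 0.02 open 0.649 f [-0.1  0.1  1.2]
  shift [0.0007 0.0011 0.0566] turn rad 0.005
[[257.20391799 211.13848213]
 [257.41667581 212.47984694]]
```

View pics/w8c.png

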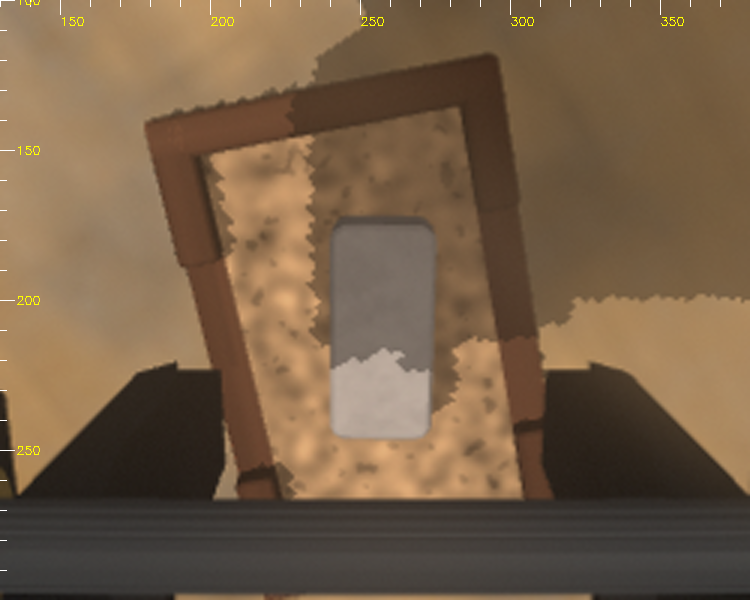

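```bash
python3 -m creep '[[0.0,0,0.02,0,-0.3],[0,0,0.045,0,-0.3],[0,0,0.056,0,-0.3],[0,0,0.056,0,-0.3],[0,0,0.056,0,0.5]]' 15;  python3 -m creep '[[0,0,0,0,0.8],[0,0,0,0,0.8],[0,0,0,0,0.8],[0,0,0,0,0.8]]'; python3 -c "
from h import *
go(.416,-.343,.1,-38)"
```

```text
time_s: 12.05
tcp_pos: [0.4606, -0.1418, 0.035]
tool_rot: [0.96, -0.28, 0.009, -0.0]
ft_force: [-0.2, -1.1, -0.2]
opening: 0.566
time_s: 12.55
tcp_pos: [0.4607, -0.1419, 0.0353]
tool_rot: [0.96, -0.28, 0.01, 0.0]
ft_force: [-0.3, 0.5, 4.9]
opening: 0.269
t 12.55 at [ 0.4607 -0.1419  0.0353] yaw -32.5 tilt [ 1.05 -0.31] j6 0.02 open 0.269 f [-0.3  0.5  4.9]
  shift [ 0.0716  0.1932 -0.0644] turn rad 0.096
```

```bash
python3 -m creep '[[0,0,-0.02,0,0.8],[0,0,-0.06,0,0.8],[0,0,-0.12,0,0.8],[0,0,-0.16,0,0.8],[0,0,-0.16,0,0.8]]';  python3 -c "
from h import *
go(.416,-.343,.19,-38)
cv2.imwrite('pics/w9.png',bot.read_camera('wrist')[:,:,::-1])"
```

```text
time_s: 13.18
tcp_pos: [0.4586, -0.1415, 0.1976]
tool_rot: [0.96, -0.28, 0.012, 0.001]
ft_force: [-0.9, 0.7, -1.1]
opening: 0.27
t 13.18 at [ 0.4586 -0.1415  0.1976] yaw -32.5 tilt [ 1.31 -0.47] j6 0.02 open 0.270 f [-0.9  0.7 -1.1]
  shift [0.0722 0.1929 0.0083] turn rad 0.096
```

View pics/w9.png

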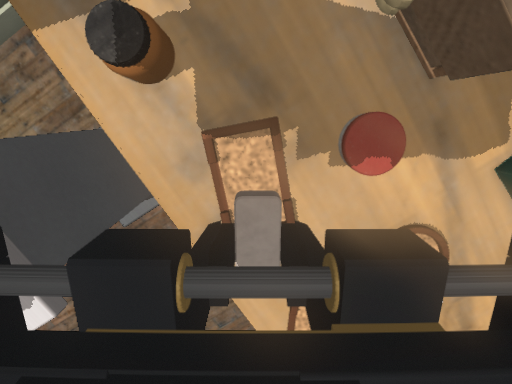

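```bash
python3 -m creep '[[0.02,0.055,0,0.096,0.8],[0.04,0.11,0.01,0.096,0.8],[0.06,0.165,0.04,0.096,0.8],[0.072,0.19,0.07,0.096,0.8],[0.072,0.19,0.07,0.096,0.8]]';  python3 -c "
from h import *
s=bot.sense()
cv2.imwrite('pics/w10.png',bot.read_camera('wrist')[:,:,::-1])
crop('pics/w10.png','pics/w10c.png',130,100,380,300,3)
go(.416,-.343,.04,-38)
import json;json.dump({k:np.array(v).tolist() for k,v in s.items()},open('w10.json','w'))"
```

```text
time_s: 13.85
tcp_pos: [0.4161, -0.3406, 0.1222]
tool_rot: [0.945, -0.327, 0.007, -0.002]
ft_force: [0.4, 0.3, -0.6]
opening: 0.272
t 13.90 at [ 0.417  -0.3399  0.124 ] yaw -38.1 tilt [ 0.96 -0.14] j6 -0.25 open 0.269 f [-0.2  0.7  0.6]
  shift [-0.0001  0.0038  0.084 ] turn rad -0.002
```

View pics/w10c.png

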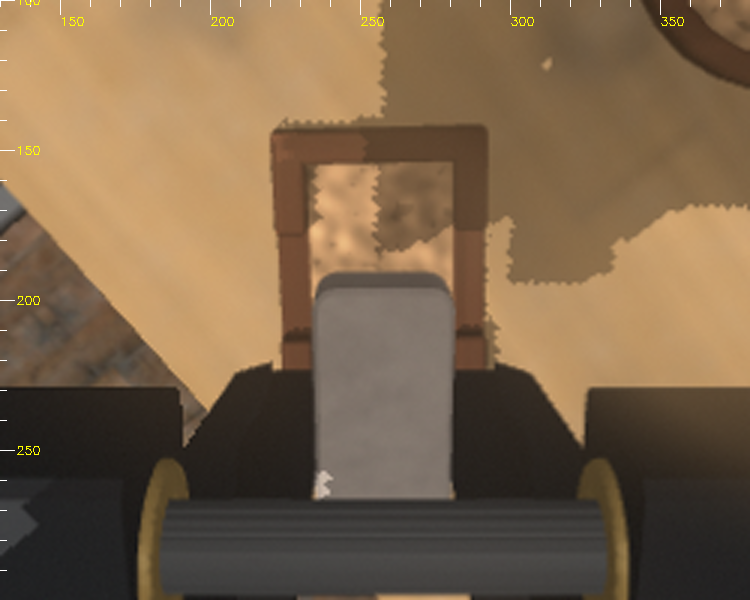

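```bash
python3 -c "
from h import *
import json
s=json.load(open('w10.json'))
M=R.from_quat(s['tool_rot']).as_matrix();p=np.array(s['tcp_pos'])
f=lambda l:[(130+x/3,100+y/3) for x,y in l]
T=lambda l,z:np.round((px2w('wrist',f(l),z,s)-p)@M,4)
print('corners',T([(271,128),(487,125)],.009)); print('gap',T([(276,234),(283,337),(487,230),(488,334)],.009))
print('inner',T([(307,162),(453,160)],.003), 'block',T([(316,290),(450,290)],p[2]-.0353+.016))
C=px2w('wrist',f([(271,128),(487,125)]),.009,s);d=C[1]-C[0];print(np.degrees(np.arctan2(d[1],d[0])),np.hypot(*d[:2]))
"
```

```text
corners [[-0.0287 -0.0426  0.1132]
 [ 0.0282 -0.0433  0.1139]]
gap [[-0.0282 -0.0141  0.113 ]
 [-0.0271  0.0152  0.1127]
 [ 0.029  -0.0151  0.1137]
 [ 0.0302  0.0146  0.1134]]
inner [[-0.0199 -0.0328  0.1192]
 [ 0.0199 -0.0333  0.1197]] block [[-0.0104 -0.0251  0.0194]
 [ 0.0118 -0.025   0.0197]]
-37.46104817391484 0.056902815272247775
```

```bash
python3 -m creep '[[0,0.001,0.03,-0.01,0.8],[0,0.001,0.06,-0.01,0.8],[0,0.001,0.08,-0.01,0.8],[0,0.001,0.088,-0.01,0.8],[0,0.001,0.088,-0.01,0.8]]';  python3 -c "
from h import *
s=bot.sense()
cv2.imwrite('pics/w11.png',bot.read_camera('wrist')[:,:,::-1])
crop('pics/w11.png','pics/w11c.png',130,100,380,300,3)
go(.417,-.342,.036,-38)"
```

```text
time_s: 14.52
tcp_pos: [0.4183, -0.3404, 0.0365]
tool_rot: [0.947, -0.321, 0.009, -0.001]
ft_force: [0.1, 0.2, 0.8]
opening: 0.27
t 14.57 at [ 0.4183 -0.3407  0.0368] yaw -37.5 tilt [ 1.   -0.18] j6 -0.26 open 0.271 f [ 0.2 -0.8  0.5]
  shift [-0.0002  0.0018  0.0008] turn rad 0.009
```

View pics/w11c.png

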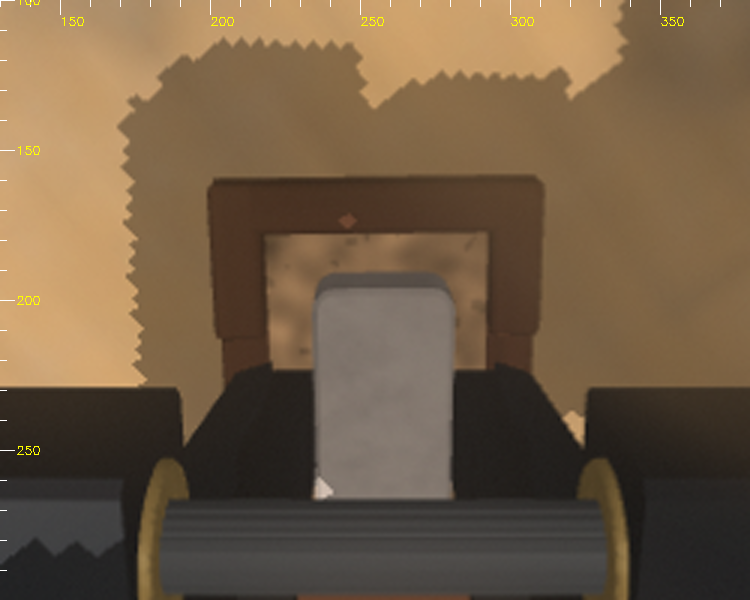

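```bash
python3 -m creep '[[-0.001,0,0.002,0,0.8],[-0.001,0,0.002,0,0.2],[-0.001,0,0.002,0,0.1],[-0.001,0,0.002,0,0.1],[-0.001,0,0.002,0,0.1]]'; python3 -m creep '[[0,0,-0.03,0,0.1],[0,0,-0.08,0,-0.2],[0,0,-0.14,0,-0.9],[0,0,-0.18,0,-0.9],[0,0,-0.18,0,-0.9]]'; python3 -c "
from h import *
s=bot.sense()
cv2.imwrite('pics/w12.png',bot.read_camera('wrist')[:,:,::-1])
go(.437,.005,.24,-45)"
```

```text
time_s: 15.2
tcp_pos: [0.4175, -0.3401, 0.0348]
tool_rot: [0.947, -0.321, 0.009, -0.001]
ft_force: [0.2, 1.1, 1.2]
opening: 0.449
time_s: 15.82
tcp_pos: [0.415, -0.3403, 0.2177]
tool_rot: [0.947, -0.321, 0.011, 0.0]
ft_force: [0.0, 0.2, -1.2]
opening: 0.877
t 15.88 at [ 0.4145 -0.3397  0.2155] yaw -37.5 tilt [ 1.07 -0.27] j6 -0.26 open 0.923 f [-0.3 -0.1 -0.2]
  shift [-0.1914 -0.2874 -0.0258] turn rad 0.131
```

View pics/w12.png

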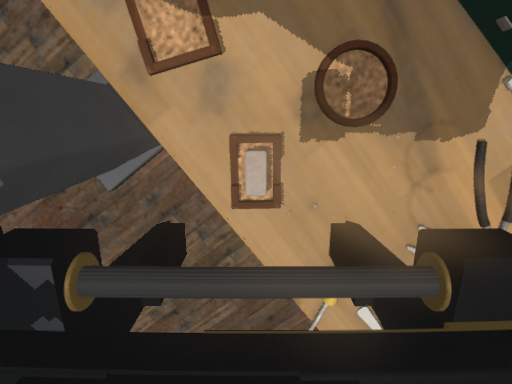

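The rubber block lies inside the small dock with margin all round. Next is the amber jar, with the jaw axis at about -68°, clear of the purple jar behind it.

```bash
python3 -m creep '[[-0.03,-0.05,-0.02,0.13,-1],[-0.065,-0.10,-0.02,0.3,-1],[-0.1,-0.14,-0.02,0.45,-1],[-0.13,-0.19,-0.02,0.53,-1],[-0.16,-0.24,-0.02,0.53,-1]]'; python3 -c "
from h import *
go(.437,.017,.23,-68)"
```

```text
time_s: 16.5
tcp_pos: [0.4326, -0.0499, 0.2331]
tool_rot: [0.829, -0.559, 0.008, -0.003]
ft_force: [0.6, 0.7, -0.0]
opening: 1.003
t 16.50 at [ 0.4326 -0.0499  0.2331] yaw -67.9 tilt [ 0.94 -0.22] j6 0.80 open 1.003 f [ 0.6  0.7 -0. ]
  shift [-0.0604 -0.0292  0.0029] turn rad 0.001
```

```bash
python3 -m creep '[[-0.04,-0.02,0,0,-1],[-0.06,-0.029,0,0,-1],[-0.06,-0.029,0,0,-1],[-0.06,-0.029,0,0,-1]]'; python3 -c "
from h import *
s=bot.sense()
cv2.imwrite('pics/w13.png',bot.read_camera('wrist')[:,:,::-1])
crop('pics/w13.png','pics/w13c.png',130,60,380,260,3)
go(.437,.017,.12,-68)
print(w2px('wrist',[[.437,.0165,.078]],s))
import json;json.dump({k:np.array(v).tolist() for k,v in s.items()},open('w13.json','w'))"
```

```text
time_s: 17.0
tcp_pos: [0.4368, 0.016, 0.2322]
tool_rot: [0.829, -0.559, 0.007, -0.003]
ft_force: [0.6, 0.4, 1.0]
opening: 0.997
t 17.05 at [0.4368 0.0158 0.2324] yaw -68.0 tilt [ 0.88 -0.21] j6 0.95 open 1.002 f [-0.5 -0.3  0.4]
  shift [-0.0021  0.0009  0.1124] turn rad -0.0
[[255.02228632 184.97029394]]
```

View pics/w13c.png

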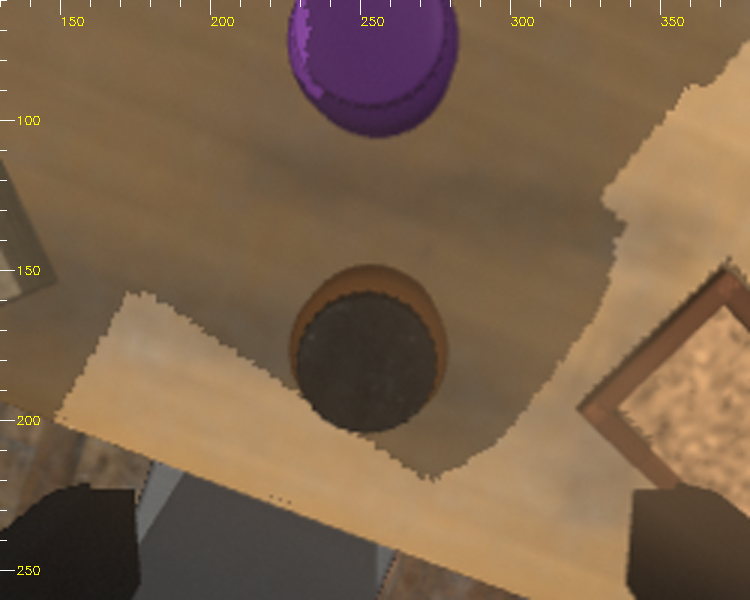

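```bash
python3 -c "
from h import *
import json
s=json.load(open('w13.json'))
b=px2w('wrist',[(252.3,180.7)],.078,s);print(b)
go(b[0,0],b[0,1],.048,-68)"
```

```text
[[0.43991974 0.02048431 0.078     ]]
t 17.05 at [0.4368 0.0158 0.2324] yaw -68.0 tilt [ 0.88 -0.21] j6 0.95 open 1.002 f [-0.5 -0.3  0.4]
  shift [-0.0049 -0.0022  0.1844] turn rad -0.0
```

```bash
python3 -m creep '[[-0.003,-0.001,0.03,0,-1],[-0.004,-0.001,0.08,0,-1],[-0.004,-0.001,0.13,0,-1],[-0.004,-0.001,0.17,0,-1],[-0.004,-0.001,0.184,0,-1]]' 30;  python3 -m creep '[[0,0,0.003,0,-1],[0,0,0.003,0,-0.3],[0,0,0.003,0,-0.1],[0,0,0.003,0,-0.1],[0,0,0.003,0,-0.1]]' 30; python3 -c "
from h import *
go(.44,.017,.048,-68)"
```

```text
time_s: 17.68
tcp_pos: [0.4382, 0.0185, 0.0467]
tool_rot: [0.829, -0.56, 0.006, -0.002]
ft_force: [0.5, 0.1, 0.5]
opening: 0.997
time_s: 18.3
tcp_pos: [0.4384, 0.0186, 0.0441]
tool_rot: [0.829, -0.56, 0.006, -0.002]
ft_force: [-0.1, 1.4, 4.9]
opening: 0.61
t 18.30 at [0.4384 0.0186 0.0441] yaw -68.1 tilt [ 0.73 -0.17] j6 0.96 open 0.610 f [-0.1  1.4  4.9]
  shift [ 0.0021 -0.0009 -0.0039] turn rad -0.001
```

```bash
python3 -m creep '[[0,0,0,0,0.3],[0,0,0,0,0.3],[0,0,-0.04,0,0.3],[0,0,-0.09,0,0.3],[0,0,-0.14,0,0.3]]' 30; python3 -c "
from h import *
go(.5615,-.331,.17,-68)
cv2.imwrite('pics/w14.png',bot.read_camera('wrist')[:,:,::-1])"
```

```text
time_s: 18.92
tcp_pos: [0.4362, 0.0191, 0.1854]
tool_rot: [0.829, -0.56, 0.006, -0.002]
ft_force: [0.5, -0.5, -2.0]
opening: 0.611
t 18.93 at [0.4362 0.0191 0.1854] yaw -68.1 tilt [ 0.67 -0.16] j6 0.96 open 0.611 f [ 0.5 -0.5 -2. ]
  shift [0.3714 0.0146 0.0178] turn rad -0.002
```

View pics/w14.png

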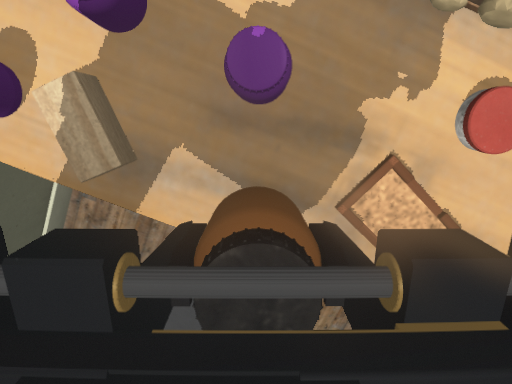

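```bash
python3 -m creep '[[0.04,0,0,0,0.3],[0.1,0.005,0,0,0.3],[0.16,0.01,0,0,0.3],[0.22,0.012,0,0,0.3],[0.28,0.014,0,0,0.3]]' 30; python3 -m creep '[[0.05,0,0.01,0,0.3],[0.09,0,0.03,0,0.3],[0.09,0,0.05,0,0.3],[0.09,0,0.05,0,0.3]]' 30; python3 -c "
from h import *
go(.5615,-.3315,.047,-68)
s=bot.sense()
cv2.imwrite('pics/w15.png',bot.read_camera('wrist')[:,:,::-1])
cv2.imwrite('pics/s15.png',bot.read_camera('scene')[:,:,::-1])
crop('pics/s15.png','pics/s15c.png',290,190,410,310,5)
import json;json.dump({k:np.array(v).tolist() for k,v in s.items()},open('w15.json','w'))"
```

```text
time_s: 19.6
tcp_pos: [0.5304, -0.2481, 0.1938]
tool_rot: [0.829, -0.56, 0.01, -0.004]
ft_force: [1.5, -0.0, -1.6]
opening: 0.619
time_s: 20.1
tcp_pos: [0.5642, -0.3314, 0.1423]
tool_rot: [0.829, -0.56, 0.007, -0.004]
ft_force: [-0.3, -0.0, -1.8]
opening: 0.611
t 20.10 at [ 0.5642 -0.3314  0.1423] yaw -68.1 tilt [ 0.98 -0.08] j6 0.47 open 0.611 f [-0.3 -0.  -1.8]
  shift [-0.0016  0.004   0.0953] turn rad -0.002
```

View pics/w15.png

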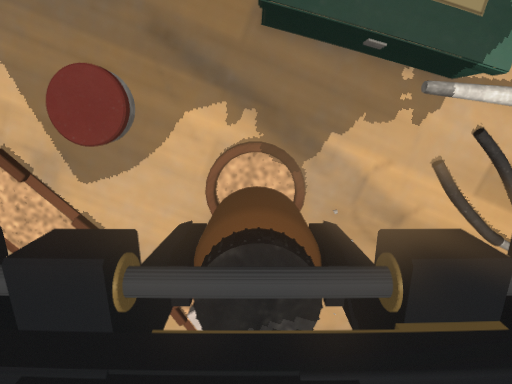

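View pics/s15c.png

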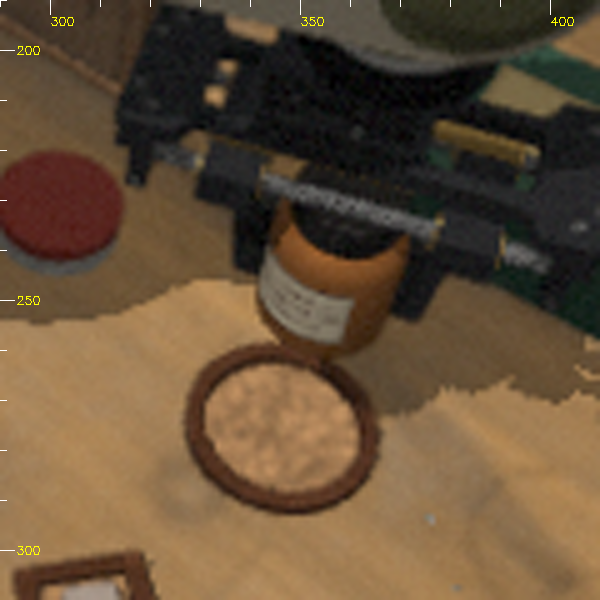

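```bash
python3 -c "
from h import *
import json
s=json.load(open('w15.json'));M=R.from_quat(s['tool_rot']).as_matrix();p=np.array(s['tcp_pos'])
b=px2w('wrist',[(255.5,190)],.01,s);print(b,(b-p)@M)
c=px2w('wrist',[(258.5,230)],p[2]-.044+.05,s);print((c-p)@M)
print(px2w('scene',[(346.6,275.6)],.01))"
```

```text
[[ 0.56527159 -0.3307563   0.01      ]] [[-0.00118342  0.00079097  0.13232134]]
[[ 0.00094995 -0.01797721 -0.00571619]]
[[ 0.55869284 -0.33476271  0.01      ]]
```

```bash
python3 -m creep '[[-0.001,0.003,0.03,0,0.3],[-0.001,0.003,0.06,0,0.3],[-0.001,0.003,0.085,0,0.3],[-0.001,0.003,0.093,0,0.3],[-0.001,0.003,0.093,0,0.3]]' 30; python3 -c "
from h import *
go(.5625,-.3315,.047,-68)
s=bot.sense()
cv2.imwrite('pics/s16.png',bot.read_camera('scene')[:,:,::-1])
crop('pics/s16.png','pics/s16c.png',290,190,410,310,5)
cv2.imwrite('pics/w16.png',bot.read_camera('wrist')[:,:,::-1])
crop('pics/w16.png','pics/w16c.png',130,100,380,300,3)"
```

```text
time_s: 20.82
tcp_pos: [0.5642, -0.3322, 0.0531]
tool_rot: [0.829, -0.559, 0.01, -0.004]
ft_force: [-0.1, 0.1, -2.5]
opening: 0.613
t 20.82 at [ 0.5642 -0.3322  0.0531] yaw -68.0 tilt [ 1.24 -0.3 ] j6 0.47 open 0.613 f [-0.1  0.1 -2.5]
  shift [-0.0014  0.0014  0.006 ] turn rad -0.001
```

View pics/w16c.png

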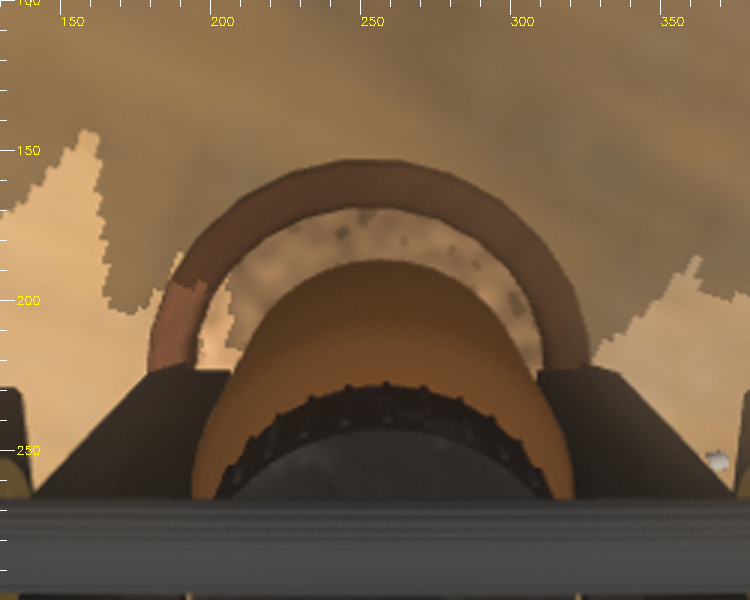

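View pics/s16c.png

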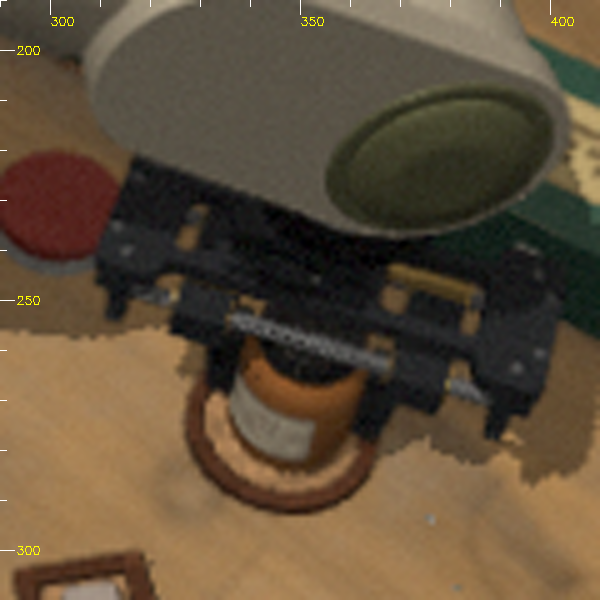

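```bash
python3 -c "
from h import *
s=bot.sense();M=R.from_quat(s['tool_rot']).as_matrix();p=np.array(s['tcp_pos'])
f=lambda x,y:(130+x/3,100+y/3)
for q,z in ((f(370,160),.01),(f(370,208),.01),(f(380,262),.01),(f(380,262),.015)):
  print(z,((px2w('wrist',[q],z,s)-p)@M)[0])
w=px2w('scene',[(290+265/5,190+470/5)],.012);print(w)
print(px2w('scene',[(290+290/5,190+512/5)],.01), px2w('scene',[(290+285/5,190+490/5)],.01))
"
```

```text
0.01 [-0.00178913 -0.04351087  0.04456003]
0.01 [-0.00181947 -0.03440025  0.04438858]
0.01 [ 7.23256729e-05 -2.38645428e-02  4.42174826e-02]
0.015 [ 8.45650954e-05 -2.51194481e-02  3.92398346e-02]
[[ 0.53381194 -0.3424582   0.012     ]]
[[ 0.52532093 -0.3629978   0.01      ]] [[ 0.53286991 -0.35472376  0.01      ]]
```

```bash
python3 -m creep '[[-0.001,-0.002,0.004,0,0.3],[-0.001,-0.002,0.006,0,0.3],[-0.001,-0.002,0.007,0,0.3],[-0.001,-0.002,0.007,0,0.3]]' 30; python3 -c "
from h import *
go(.5625,-.3315,.047,-68)
"
```

```text
time_s: 21.42
tcp_pos: [0.5662, -0.3308, 0.0471]
tool_rot: [0.829, -0.559, 0.011, -0.004]
ft_force: [-1.1, 1.7, 1.3]
opening: 0.608
t 21.43 at [ 0.5662 -0.3308  0.0471] yaw -68.1 tilt [ 1.32 -0.35] j6 0.47 open 0.608 f [-1.1  1.7  1.3]
  shift [-0.0008  0.0037  0.0001] turn rad -0.001
```

```bash
python3 -m creep '[[0,0.001,0.001,0,0.3],[0,0.001,0.001,0,-1],[0,0.001,0.001,0,-1],[0,0.001,0.001,0,-1],[0,0.001,0.001,0,-1]]' 30; python3 -m creep '[[0,0,-0.03,0,-1],[0,0,-0.08,0,-1],[0,0,-0.13,0,-1],[0,0,-0.19,0,-1],[0,0,-0.19,0,-1]]' 30; python3 -c "
from h import *
s=bot.sense()
cv2.imwrite('pics/w17.png',bot.read_camera('wrist')[:,:,::-1])
crop('pics/w17.png','pics/w17c.png',130,60,380,260,3)
cv2.imwrite('pics/s17.png',bot.read_camera('scene')[:,:,::-1])
crop('pics/s17.png','pics/s17c.png',290,190,410,310,5)
go(.427,.18,.24,-46)
"
```

```text
time_s: 22.05
tcp_pos: [0.5652, -0.3313, 0.046]
tool_rot: [0.829, -0.56, 0.011, -0.004]
ft_force: [0.1, -0.3, 0.9]
opening: 1.0
time_s: 22.68
tcp_pos: [0.5619, -0.331, 0.2412]
tool_rot: [0.829, -0.559, 0.016, -0.003]
ft_force: [-0.1, -0.5, -0.2]
opening: 1.003
t 22.77 at [ 0.5607 -0.33    0.2356] yaw -68.1 tilt [ 1.3  -0.34] j6 0.47 open 0.997 f [-0.3 -0.3 -0.9]
  shift [-0.523  -0.0667 -0.0105] turn rad -0.385
```

View pics/w17c.png

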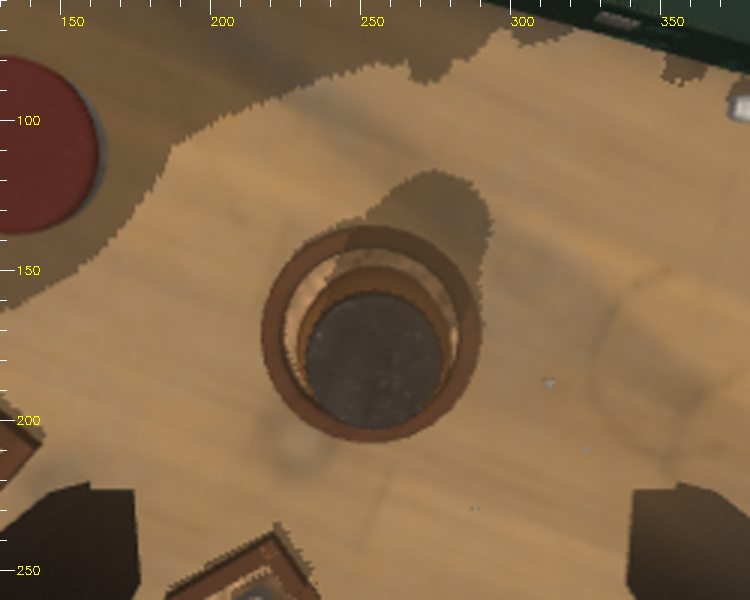

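View pics/s17c.png

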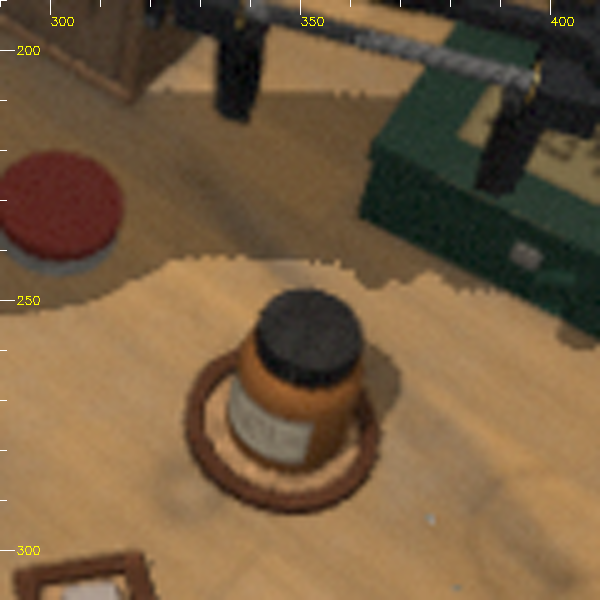

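The jar stands upright inside the large dock, with cork visible all round. Last is the beech block.

```bash
python3 -m creep '[[-0.05,-0.006,-0.01,0,-1],[-0.11,-0.013,-0.01,0,-1],[-0.17,-0.02,-0.01,0,-1],[-0.23,-0.028,-0.01,0,-1],[-0.29,-0.036,-0.01,0,-1]]' 20; python3 -m creep '[[-0.055,-0.007,0,-0.18,-1],[-0.115,-0.014,0,-0.36,-1],[-0.175,-0.021,0,-0.385,-1],[-0.21,-0.027,0,-0.385,-1],[-0.21,-0.027,0,-0.385,-1]]' 20; python3 -c "
from h import *
s=bot.sense()
cv2.imwrite('pics/w18.png',bot.read_camera('wrist')[:,:,::-1])
crop('pics/w18.png','pics/w18c.png',130,60,380,260,3)
go(.427,.183,.12,-46)
import json;json.dump({k:np.array(v).tolist() for k,v in s.items()},open('w18.json','w'))
"
```

```text
time_s: 23.4
tcp_pos: [0.4842, -0.0457, 0.2404]
tool_rot: [0.829, -0.56, 0.009, -0.003]
ft_force: [0.9, 0.8, 0.1]
opening: 1.003
time_s: 24.02
tcp_pos: [0.4296, 0.1608, 0.2368]
tool_rot: [0.921, -0.389, 0.009, -0.001]
ft_force: [0.4, -1.4, -0.8]
opening: 1.002
t 24.07 at [0.4302 0.1596 0.237 ] yaw -45.9 tilt [ 0.98 -0.31] j6 0.91 open 1.003 f [-0.1  0.1 -0.1]
  shift [-0.0209 -0.013   0.1168] turn rad 0.002
```

View pics/w18c.png

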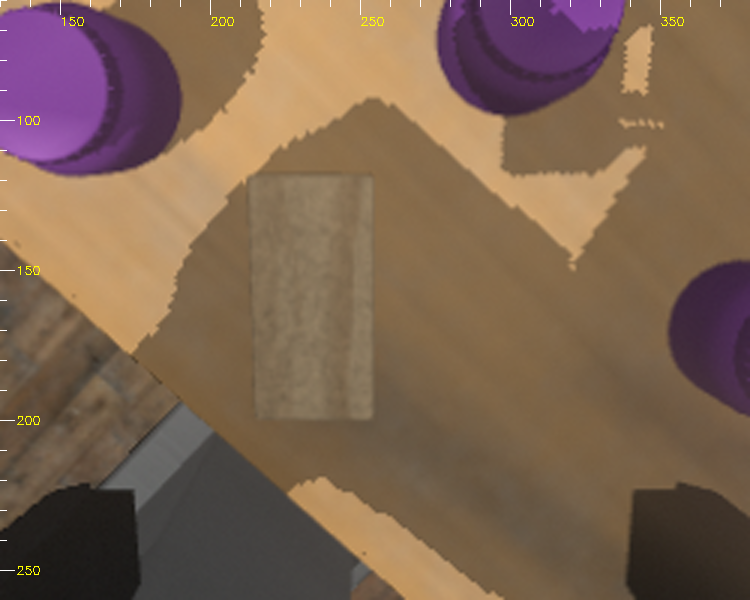

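```bash
python3 -c "
from h import *
import json
s=json.load(open('w18.json'))
w=px2w('wrist',[(130+x/3,60+y/3) for x,y in [(248,173),(373,173),(374,419),(256,420)]],.04,s)[:,:2]
print(w.mean(0)); e=np.roll(w,-1,0)-w;print(np.hypot(*e.T),np.degrees(np.arctan2(e[:,1],e[:,0]))%180)
m=w.mean(0);go(m[0],m[1],.12,-46);go(.427,.184,.038,-46)
"
```

```text
[0.42707358 0.18834826]
[0.04372895 0.08960773 0.04415693 0.08987903] [134.08780294  44.27255033 134.4402865   43.99969921]
t 24.07 at [0.4302 0.1596 0.237 ] yaw -45.9 tilt [ 0.98 -0.31] j6 0.91 open 1.003 f [-0.1  0.1 -0.1]
  shift [-0.0247 -0.0168  0.1168] turn rad 0.002
t 24.07 at [0.4302 0.1596 0.237 ] yaw -45.9 tilt [ 0.98 -0.31] j6 0.91 open 1.003 f [-0.1  0.1 -0.1]
  shift [-0.0229 -0.013   0.1988] turn rad 0.002
```

```bash
python3 -m creep '[[-0.024,-0.015,0.03,0,-1],[-0.024,-0.015,0.08,0,-1],[-0.024,-0.015,0.12,0,-1],[-0.024,-0.015,0.12,0,-1]]' 25; python3 -c "
from h import *
s=bot.sense()
cv2.imwrite('pics/w19.png',bot.read_camera('wrist')[:,:,::-1])
crop('pics/w19.png','pics/w19c.png',130,80,380,280,3)
go(.427,.186,.042,-46)
print(w2px('wrist',[[.427,.186,.04]],s))
"
```

```text
time_s: 24.58
tcp_pos: [0.4252, 0.1852, 0.1145]
tool_rot: [0.921, -0.391, 0.006, 0.001]
ft_force: [-0.0, 0.2, 0.2]
opening: 0.999
t 24.62 at [0.4263 0.1856 0.1164] yaw -46.0 tilt [ 0.83 -0.34] j6 0.97 open 0.999 f [ 1.3 -0.4  1.4]
  shift [-0.0008 -0.0003  0.0744] turn rad 0.0
[[256.33407518 207.41323045]]
```

View pics/w19c.png

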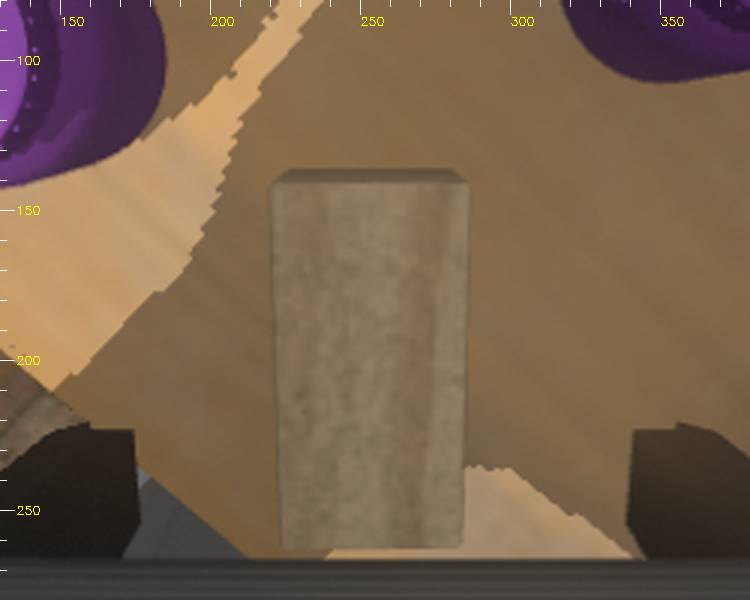

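```bash
python3 -c "
from h import *
s=bot.sense();M=R.from_quat(s['tool_rot']).as_matrix();p=np.array(s['tcp_pos'])
w=px2w('wrist',[(130+x/3,80+y/3) for x,y in [(271,183),(468,183),(463,547),(280,547)]],.04,s)
print(w.mean(0),((w-p)@M).round(4)); e=np.roll(w,-1,0)-w;print(np.hypot(*e[:,:2].T))
"
```

```text
[0.42793619 0.18865598 0.04      ] [[-0.0241 -0.0473  0.0764]
 [ 0.0196 -0.0472  0.077 ]
 [ 0.0206  0.0419  0.0765]
 [-0.0247  0.0415  0.0758]]
[0.04369578 0.08914222 0.04523132 0.08886844]
```

```bash
python3 -m creep '[[-0.002,-0.002,0.03,0,-1],[-0.002,-0.002,0.06,0,-1],[-0.002,-0.002,0.075,0,-1],[-0.002,-0.002,0.075,0,-1],[-0.002,-0.002,0.075,0,0]]' 25; python3 -m creep '[[0,0,0,0,0.3],[0,0,0,0,0.3],[0,0,0,0,0.3],[0,0,0,0,0.3]]' 25; python3 -c "
from h import *
go(.4525,-.1465,.2,-22)
"
```

```text
time_s: 25.25
tcp_pos: [0.4283, 0.1881, 0.0427]
tool_rot: [0.92, -0.391, 0.009, -0.001]
ft_force: [0.1, 0.5, -0.8]
opening: 0.912
time_s: 25.75
tcp_pos: [0.4282, 0.1881, 0.0428]
tool_rot: [0.921, -0.391, 0.009, -0.001]
ft_force: [-0.0, -0.6, 2.3]
opening: 0.51
t 25.75 at [0.4282 0.1881 0.0428] yaw -46.0 tilt [ 0.95 -0.32] j6 0.98 open 0.510 f [-0.  -0.6  2.3]
  shift [ 0.2599  0.2138 -0.1549] turn rad -0.419
```

```bash
python3 -m creep '[[0,0,-0.03,0,0.3],[0,0,-0.08,0,0.3],[0.02,0.015,-0.13,0,0.3],[0.06,0.05,-0.14,0,0.3],[0.1,0.08,-0.14,-0.1,0.3]]' 25; python3 -m creep '[[0.045,0.035,0,-0.18,0.3],[0.09,0.07,0,-0.3,0.3],[0.13,0.105,0,-0.31,0.3],[0.15,0.125,0,-0.31,0.3],[0.15,0.125,0,-0.31,0.3]]' 25; python3 -c "
from h import *
go(.4525,-.1465,.12,-22)
s=bot.sense()
cv2.imwrite('pics/w20.png',bot.read_camera('wrist')[:,:,::-1])
"
```

```text
time_s: 26.38
tcp_pos: [0.4379, 0.06, 0.1847]
tool_rot: [0.939, -0.343, 0.01, -0.0]
ft_force: [1.0, -0.8, -1.0]
opening: 0.51
time_s: 27.0
tcp_pos: [0.472, -0.1335, 0.1861]
tool_rot: [0.981, -0.195, 0.009, 0.001]
ft_force: [-0.7, 0.1, -0.7]
opening: 0.51
t 27.00 at [ 0.472  -0.1335  0.1861] yaw -22.5 tilt [ 1.05 -0.32] j6 -0.13 open 0.510 f [-0.7  0.1 -0.7]
  shift [-0.0143  0.0196  0.0658] turn rad -0.008
```

View pics/w20.png

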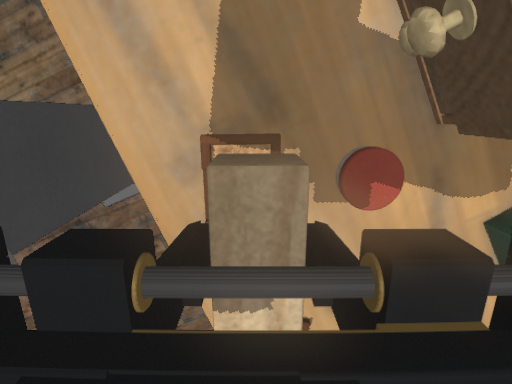

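```bash
python3 -m creep '[[-0.013,0.018,0.02,-0.01,0.3],[-0.013,0.018,0.06,-0.01,0.3],[-0.013,0.018,0.09,-0.01,0.3],[-0.013,0.018,0.105,-0.01,0.3],[-0.013,0.018,0.105,-0.01,0.3]]' 25; python3 -c "
from h import *
go(.4535,-.1455,.046,-22)
s=bot.sense()
cv2.imwrite('pics/w21.png',bot.read_camera('wrist')[:,:,::-1])
cv2.imwrite('pics/s21.png',bot.read_camera('scene')[:,:,::-1])
cv2.imwrite('pics/t21.png',bot.read_camera('top')[:,:,::-1])
crop('pics/w21.png','pics/w21c.png',130,100,380,300,3)
crop('pics/s21.png','pics/s21c.png',210,190,330,310,5)
import json;json.dump({k:np.array(v).tolist() for k,v in s.items()},open('w21.json','w'))
"
```

```text
time_s: 27.68
tcp_pos: [0.4548, -0.1436, 0.0806]
tool_rot: [0.982, -0.189, 0.009, 0.001]
ft_force: [0.9, 0.7, -0.5]
opening: 0.513
t 27.68 at [ 0.4548 -0.1436  0.0806] yaw -21.8 tilt [ 0.97 -0.26] j6 -0.18 open 0.513 f [ 0.9  0.7 -0.5]
  shift [-0.0011  0.0023  0.0346] turn rad 0.004
```

View pics/w21c.png

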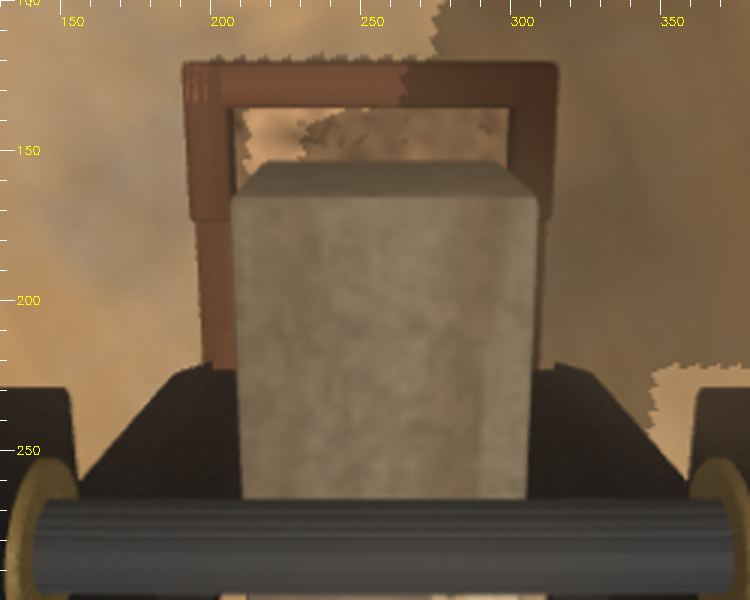

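View pics/s21c.png

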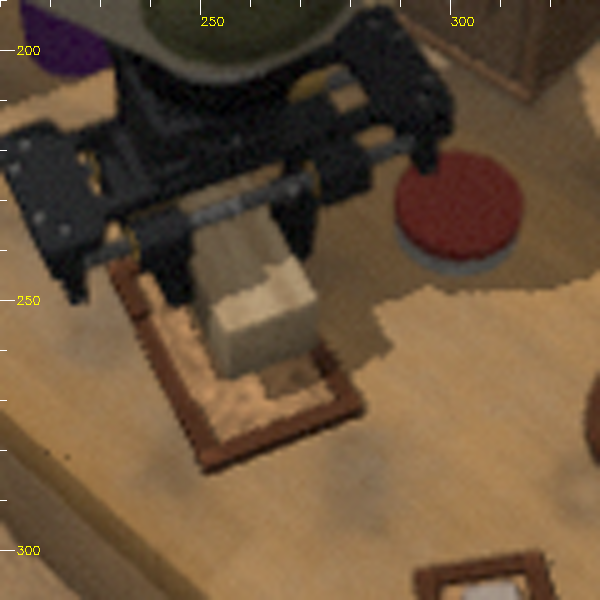

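```bash
python3 -c "
from h import *
import json
s=json.load(open('w21.json'));M=R.from_quat(s['tool_rot']).as_matrix();p=np.array(s['tcp_pos'])
T=lambda l,z:print(((px2w('wrist',[(130+x/3,100+y/3) for x,y in l],z,s)-p)@M).round(4))
T([(183,62),(558,62)],.009);T([(231,107),(508,107)],.009);T([(190,219),(552,219)],.009);T([(232,197),(538,197)],.0778);T([(268,162),(490,162)],.038)
"
```

```text
[[-0.0417 -0.0605  0.071 ]
 [ 0.0381 -0.0604  0.0724]]
[[-0.0319 -0.051   0.0712]
 [ 0.0277 -0.0509  0.0722]]
[[-0.042  -0.0266  0.0709]
 [ 0.0384 -0.0263  0.0723]]
[[-0.0207 -0.0435  0.0025]
 [ 0.0228 -0.0433  0.0033]]
[[-0.0206 -0.043   0.0423]
 [ 0.0206 -0.0429  0.0431]]
```

```bash
python3 -m creep '[[-0.002,0.001,0.01,0,0.3],[-0.002,0.001,0.025,0,0.3],[-0.002,0.001,0.033,0,0.3],[-0.002,0.001,0.033,0,0.3]]' 25; python3 -m creep '[[0,0,0.001,0,0.3],[0,0,0.001,0,0.3]]'; python3 -c "
from h import *
go(.4535,-.1455,.046,-22)
s=bot.sense()
cv2.imwrite('pics/w22.png',bot.read_camera('wrist')[:,:,::-1])
crop('pics/w22.png','pics/w22c.png',130,100,380,300,3)
"
```

```text
time_s: 28.32
tcp_pos: [0.4536, -0.1446, 0.048]
tool_rot: [0.982, -0.189, 0.009, 0.001]
ft_force: [-0.4, 0.4, -0.9]
opening: 0.508
time_s: 28.58
tcp_pos: [0.4537, -0.1447, 0.0472]
tool_rot: [0.982, -0.189, 0.01, 0.001]
ft_force: [0.2, -0.2, -1.2]
opening: 0.509
t 28.57 at [ 0.4537 -0.1447  0.0472] yaw -21.8 tilt [ 1.06 -0.31] j6 -0.18 open 0.509 f [ 0.2 -0.2 -1.2]
  shift [0.0001 0.0008 0.0012] turn rad 0.003
```

View pics/w22c.png

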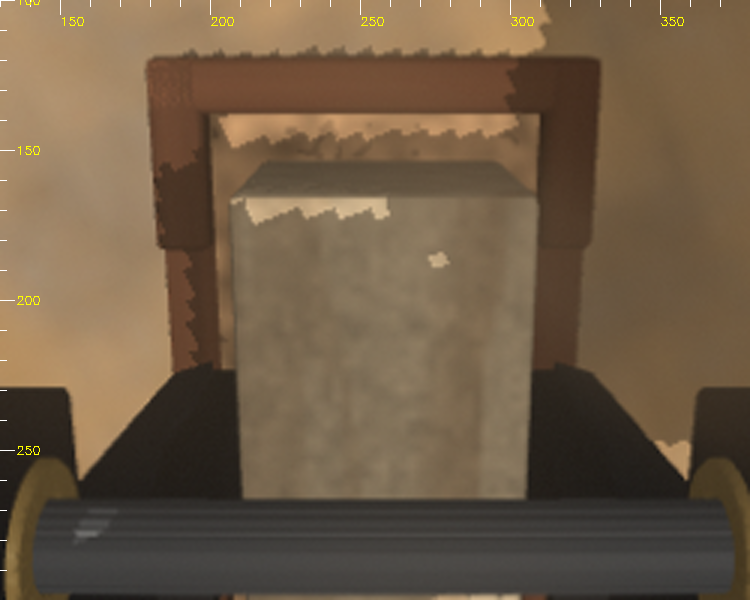

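```bash
python3 -m creep '[[0,0,0.002,0,0.3],[0,0,0.002,0,-0.5],[0,0,0.002,0,-0.5],[0,0,0.002,0,-0.5]]'; python3 -m creep '[[0,0,-0.03,0,-0.5],[0,0,-0.08,0,-0.5],[0,0,-0.13,0,-0.5],[0,0,-0.18,0,-0.5],[0,0,-0.2,0,-0.5]]'; python3 -c "
from h import *
go(.4,.2,.28,-22)
cv2.imwrite('pics/w23.png',bot.read_camera('wrist')[:,:,::-1])
"
```

```text
time_s: 29.12
tcp_pos: [0.4537, -0.1447, 0.0452]
tool_rot: [0.982, -0.189, 0.01, 0.001]
ft_force: [0.2, 0.2, -0.6]
opening: 0.751
time_s: 29.75
tcp_pos: [0.4504, -0.1438, 0.248]
tool_rot: [0.982, -0.189, 0.012, 0.002]
ft_force: [0.3, -0.1, -0.5]
opening: 0.748
t 29.75 at [ 0.4504 -0.1438  0.248 ] yaw -21.8 tilt [ 1.27 -0.44] j6 -0.18 open 0.748 f [ 0.3 -0.1 -0.5]
  shift [-0.1737 -0.3005 -0.0358] turn rad 0.004
```

View pics/w23.png

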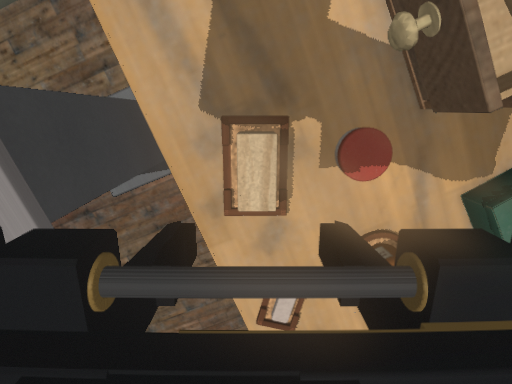

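```bash
python3 -m creep '[[-0.03,-0.04,-0.02,0,-0.5],[-0.06,-0.09,-0.03,0,-0.5],[-0.09,-0.14,-0.04,0,-0.5],[-0.11,-0.18,-0.04,0,-0.5],[-0.11,-0.18,-0.04,0,-0.5]]'; python3 -c "
from h import *
go(.4,.2,.28,-22)
cv2.imwrite('pics/s24.png',bot.read_camera('scene')[:,:,::-1])
cv2.imwrite('pics/t24.png',bot.read_camera('top')[:,:,::-1])
crop('pics/s24.png','pics/s24c.png',120,130,380,350,3)
crop('pics/t24.png','pics/t24c.png',140,140,380,270,3)
"
```

```text
time_s: 30.42
tcp_pos: [0.414, 0.0664, 0.286]
tool_rot: [0.982, -0.187, 0.012, 0.002]
ft_force: [-0.3, -0.7, -0.6]
opening: 0.747
t 30.43 at [0.414  0.0664 0.286 ] yaw -21.6 tilt [ 1.33 -0.48] j6 0.26 open 0.747 f [-0.3 -0.7 -0.6]
  shift [-0.0623 -0.1192  0.0046] turn rad 0.008
```

View pics/s24c.png

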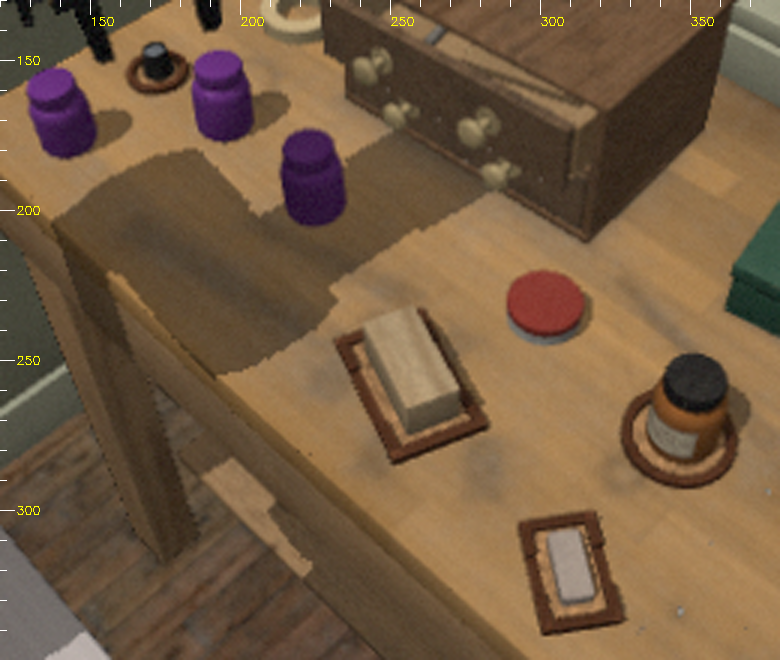

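View pics/t24c.png

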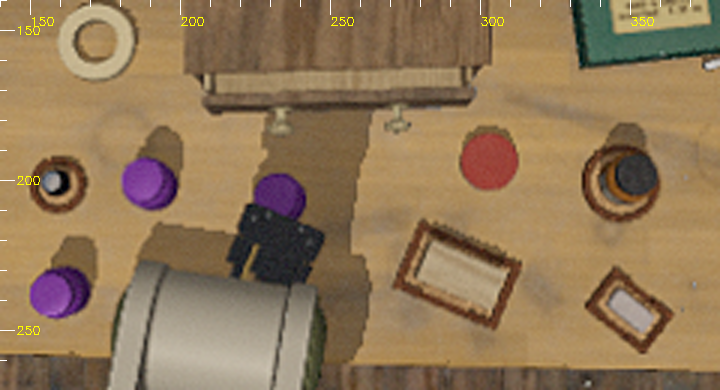

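All four things sit inside their docks. The tin (303,193) and tape roll (172,153) are where they started, and the robot is clear of everything.

```bash
python3 -m creep '[[0,0,0,0,-0.5],[0,0,0,0,-0.5],[0,0,0,0,-0.5]]'; python3 -c "
from station import bot
print(bot.sign_off())"
```

```text
time_s: 30.9
tcp_pos: [0.4147, 0.0636, 0.2859]
tool_rot: [0.982, -0.189, 0.012, 0.002]
ft_force: [-0.1, -0.0, 0.0]
opening: 0.752
the job is handed in; nothing more can be done
None
```

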